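Lock the reference tile in its holder

ROBOT

A 7-joint arm with a two-finger parallel gripper is mounted at the origin on a cart in front of the work surface, level with it; the furniture and walls round the work are solid. World frame = base frame: x ahead of the robot, y to its left, z up, the work surface at z = 0. Lengths are in m, angles in rad, forces in N, time in s.
With the tool pointing down it reaches from about 0.4 to 0.85 m from the base axis. Payload 10.4 kg.
Tool frame: the origin (TCP) lies at the very end of the fingers, on their centre line; the grasp point (between the pads) lies 19 mm behind it; z points along the fingers, x is the direction in which the jaws open and shut, and the axes are right-handed (so a half turn about z gives the same grasp; the last joint's range is limited). The gripper opens to 85 mm and grips with 20 to 120 N. Pads are 22 mm wide; open, the fingers measure 114 mm over their backs; the gripper's body (76 mm by 85 mm) begins 54 mm behind the grasp point. The pads swing forward as they close: fully open they stand 13 mm farther back than shut.
Start: joints at [-1.247, 0.332, -0.065, 1.46, 0.022, 1.35, -0.088], TCP at [0.212, 0.588, 0.202] pointing down, gripper open.
Joint ranges: [-2.6, 2.6], [-0.5, 2.12], [-1.47, 1.34], [0.16, 2.42], [-1.27, 4.41], [0.06, 2.06], [-2.6, 2.6]. Speed limits (rad/s): [2.22, 2.22, 2.79, 2.79, 3.14, 3.14, 3.14].

INTERFACE

Orientations are given as a unit quaternion [x, y, z, w].
In Python, from plant import env gives the robot as it stands. The module is installed in compiled form; this text tells all that it offers.
- The arm moves only by the tool arm_command, never from a script. Its arguments are lists of equal length, an entry for each row: "dp": the shift along the tool's x, y, z in cm, a list of three; "dr": the turn, a rotation vector about the tool's x, y, z in degrees, a list of three. In form: {"dp": [[x, y, z], ...], "dr": [[rx, ry, rz], ...]}. A call has 1 to 5 rows; each row is the pose to reach, as a shift and turn from the pose commanded when the call began, along the tool's axes at that moment; what a row does not reach only later rows make up. A row lasts 1/12 s, in which the tool goes at most 41.7 mm and 7.16 degrees, less where a joint would pass 70% of its speed; a pose out of reach is approached as far as the arm can. A call with a gripper value outside its range is refused whole. "hand" is the opening in per cent of the stroke, from 0 (shut) to 100 (fully open), set as the call begins (left out, the last holds). The fingers move at their own pace and stop on an object; the grip force is fixed at half the most. Time passes only in rows, so rows that repeat a pose let the fingers close. It gives the time, the measured TCP pose, the force and the opening at its end, in the units of the state.
- env.get_state(): the state, without advancing time (a new reading comes with each control period).
- env.camera(name): name is "scene" or "side" or "wrist"; returns a dict with "img" (384x512x3 uint8, blue, green, red), "fx", "fy", "cx", "cy" (pixels), "dist_coeffs" ([k1, k2, p1, p2, k3] as OpenCV has them; the pictures are not rectified), "R" (3x3) and "t" (3): a world point X has camera coordinates R X + t. Camera axes: x right, y down, z forward; pixel columns grow to the right and rows downward; lengths in m; the calibration is good to about 2 mm. A picture is of the moment at which its call begins. There is no depth.
- env.finish_job(): hands the job in, once; it reports no verdict.
The state is a dict: "t": time; "joint_positions": joint angles; "joint_velocities": joint speeds; "joint_torque": joint torques, N m; "tool_pos": TCP position; "eef_rot": TCP orientation; "ft_force": force on the tool from outside, world axes, zero at the start; "wrist_torque": the same for the moment, N m; "grip_width": opening from 0.0 (shut) to 1.0 (fully open).
Only numpy, scipy, OpenCV 4.12 (cv2) and the standard library are available. Lean on these libraries where they do the work, as an engineer would, in place of code of your own. Each camera call takes 0.05 s, during which the arm holds its last target.

TASK

Lay the round white reference tile (black rim) flat into the round nest of the blue tile holder and let go of it. Then, with the fingers, push the red lever clockwise (seen from above) through its quarter turn until it meets its brass end stop, and press it firmly against the stop, with about 16 N, for half a second before leaving it there; never push the lever with more than 20 N. Do not disturb the two vials, the small dish and the stapler.

Things in the scene. Friction and masses are not known exactly. Their poses are not given: they have to be found in the camera images.
- tile_center (a point): Centre (half-way up) of the loose reference tile: a disc 50 mm across and 12 mm thick, white face up in a black rim, about 120 g, lying flat on the desk to the right of the holder. z axis up out of the white face.
- nest (a point): Centre of the nest's floor, 9 mm above the desk. The nest is a round recess 53 mm across and 5 mm deep with a 2 mm chamfered mouth, so a seated tile stands 7 mm out of the plate and its centre is 6 mm above this point.
- holder: Tile holder: blue-painted plate fixed to the desk, 110 x 190 x 14 mm, origin at the centre of its underside. x along its short side, roughly away from the robot; y along its long side, from the nest (at y = -45 mm) towards the lever's axis (at y = +30 mm); z up.
- lever_pivot (a point): Point on the vertical axis of the lever at the mid-height of its handle, 40 mm above the desk; 75 mm from the nest centre along the plate's y. The steel hub here is 28 mm across, its top 57 mm above the desk.
- lever_grip (a point): Point on the centre line of the red handle, 85 mm from the lever's axis, at mid-height (40 mm above the desk). The handle is a straight level bar, 12 mm thick and 20 mm high (30 to 50 mm above the desk), reaching to 105 mm from the axis, with a round post 16 mm across at its end (29 to 51 mm high). -x points outward along the handle, z up.
- tongue (a point): End of the lever's steel tongue, opposite the handle, 65 mm from the axis; 16 mm wide, 6 mm thick, underside 23 mm above the desk. When the lever closes it swings over the nest, 2 mm above a seated tile; a tile that is not fully down blocks it.
- stop_pin (a point): Centre of the top of the brass stop pin, 46 mm above the desk: an upright pin 10 mm across on a dark ring under the hub, 38 mm from the lever's axis. It blocks the far side of the handle bar, and its place round the axis differs each time. At the stop it touches the bar, its centre 11 mm from the bar's centre line (+11 mm in lever_grip's y).
- lever (a joint): Lever angle, rad. 0 = open, handle along plate -x (roughly towards the robot); starts at 0 to 0.25. Grows clockwise seen from above, towards plate +y. The brass pin stops it somewhere from 1.41 to 1.73; feel for it. Stiff: friction 0.45 N m plus a return spring of 0.15 N m/rad (5 to 9 N at 85 mm from the axis); stays where it is left.
- vial_blue_mid (a point): Middle of a standing glass vial with a blue cap, 25 mm across, 62 mm tall. Bystander.
- vial_green_mid (a point): Middle of a standing glass vial with a green cap, 25 mm across, 58 mm tall. Bystander.
- dish_mid (a point): Middle of a small empty metal dish, 57 mm across, 15 mm high. Bystander.
- stapler_mid (a point): Middle of a blue and black stapler, 125 x 34 x 42 mm. Bystander.
Things that resemble listed ones, but are neither listed nor needed, are in the scene too. What is shaped like the part that bears tile_center but orange or pink is not meant.

How it is judged:
By the outcome, as a careful person would: the job done as asked, in the order asked, and still so for the second after the job is handed in, with the robot touching nothing.
It also fails if it takes over 72 s, if anything falls off the work surface, if the arm or the gripper's body presses on something with over 40 N, if the wrist force passes 120 N, or if a joint passes its speed limit or range.

## Working session

There is one attempt and no reset: what is moved stays moved. The work goes in short steps, Python scripts to look and compute and a tool call to move; the robot and the scene stay as the last step left them, time stands still between calls to the robot, and variables do not carry over. Pictures are saved under pics/ and viewed, and the job is handed in when it is done.

Besides the shell and the picture viewer there is one more tool, called after ">>>" as name(argument=value, ...) on one line, values as JSON. arm_command: Moves the arm, as the interface text tells. Its arguments: {"type":"object","properties":{"dp":{"type":"array"},"dr":{"type":"array"},"hand":{"type":"number"}},"required":["dp","dr"]}

```bash
mkdir -p pics; ls
python3 - <<'E'
from plant import env
import cv2
s=env.get_state()
for k in s: print(k,s[k])
for n in ["scene","side","wrist"]:
    c=env.camera(n); cv2.imwrite(f"pics/a_{n}.png",c["img"]); print(n,c["fx"],c["fy"],c["cx"],c["cy"],c["dist_coeffs"],c["R"],c["t"])
E
```

```text
pics
t 0.0
joint_positions [-1.24659531  0.33288113 -0.06469901  1.46093392  0.02158697  1.34991828
 -0.08848539]
joint_velocities [ 0.00066085 -0.00194839  0.00190653  0.00112805  0.00019248  0.00085703
 -0.00105702]
joint_torque [ 6.85397117e-04 -6.25456309e+01  4.92303923e-02 -3.91597402e+01
  1.61922601e-02  1.01489489e-02  6.10409029e-05]
tool_pos [0.21229213 0.58739293 0.20151372]
eef_rot [ 8.18492688e-01  5.74516489e-01 -5.75402060e-04  4.37562714e-04]
ft_force [-0.00399979 -0.05544436 -0.37391289]
wrist_torque [ 0.00769745  0.01139127 -0.06642618]
grip_width 1.0057430400130247
scene 374.71472202565917 374.71472202565917 256.30610718559933 190.90407251270685 [-0.04991526  0.          0.          0.          0.        ] [[ 0.83060113 -0.5567041   0.01350218]
 [-0.32172867 -0.49952668 -0.80434057]
 [ 0.45452439  0.66374215 -0.5940151 ]] [-0.43496091  0.19367856  0.88121314]
side 458.74095358690926 458.74095358690926 254.96643927895386 193.15535077349705 [-0.03455724  0.          0.          0.          0.        ] [[ 0.93758525 -0.34775013 -0.0019364 ]
 [-0.22756459 -0.60931786 -0.75956968]
 [ 0.26296058  0.71260198 -0.65042305]] [-0.50708066  0.13547878  1.54805692]
wrist 330.4827022635468 330.4827022635468 256.7304270869042 193.36231365802973 [-0.07232839  0.          0.          0.          0.        ] [[ 3.40462028e-01  9.40258200e-01 -3.54338768e-04]
 [ 8.93584239e-01 -3.23444354e-01  3.11273124e-01]
 [ 2.92562499e-01 -1.06293311e-01 -9.50320428e-01]] [-0.62414631 -0.03969428  0.38014555]
```

View pics/a_scene.png

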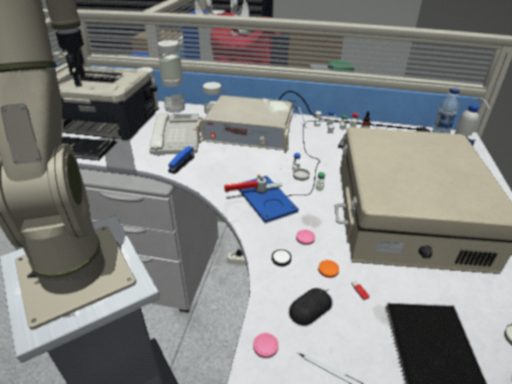

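View pics/a_side.png

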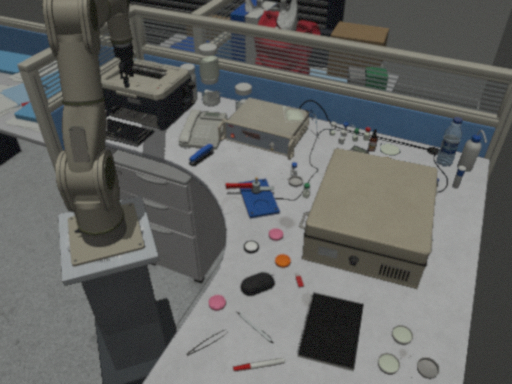

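View pics/a_wrist.png

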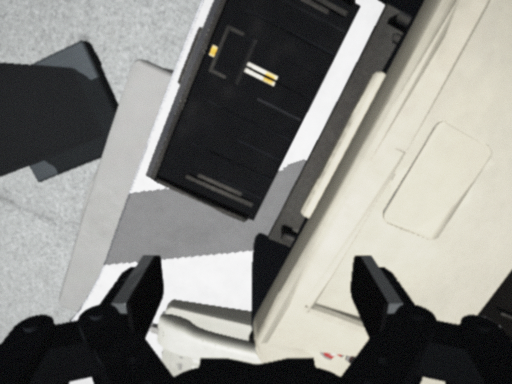

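The scene view shows the white tile at about (282,257), the blue holder at about (268,198), and the lever hub at about (262,183) with its red handle out to about (228,188). The side view shows the tile at (251,246) and the holder at (260,198). I'll zoom in and measure these.

```bash
cat > h.py <<'E'
import numpy as np, cv2
from scipy.spatial.transform import Rotation as Ro
def ray(c,uv):
    K=np.array([[c["fx"],0,c["cx"]],[0,c["fy"],c["cy"]],[0,0,1.]])
    p=cv2.undistortPoints(np.array([[uv]],float),K,np.array(c["dist_coeffs"],float))[0,0]
    R=np.array(c["R"]);t=np.array(c["t"])
    return -R.T@t, R.T@np.array([p[0],p[1],1])
def pix(c,uv,z):
    o,d=ray(c,uv); return o+d*(z-o[2])/d[2]
def proj(c,X):
    K=np.array([[c["fx"],0,c["cx"]],[0,c["fy"],c["cy"]],[0,0,1.]])
    r,_=cv2.Rodrigues(np.array(c["R"]))
    return cv2.projectPoints(np.array(X,float).reshape(-1,1,3),r,np.array(c["t"],float),K,np.array(c["dist_coeffs"],float))[0].reshape(-1,2)
def crop(c,x0,y0,x1,y1,f,name):
    im=c["img"][y0:y1,x0:x1]; cv2.imwrite(name,cv2.resize(im,None,fx=f,fy=f,interpolation=cv2.INTER_CUBIC))
E
python3 - <<'E'
from plant import env
from h import *
c=env.camera("scene"); crop(c,210,140,340,290,4,"pics/b_scene.png")
for uv,z in [((282,257),.012),((268,198),.014),((305,237),.012)]: print(pix(c,uv,z))
c=env.camera("side"); crop(c,210,150,320,270,5,"pics/b_side.png")
for uv,z in [((251,246),.012),((260,198),.014),((276,234),.012)]: print(pix(c,uv,z))
E
```

```text
[ 0.43937227 -0.23844847  0.012     ]
[ 0.54593943 -0.02823096  0.014     ]
[ 0.53224268 -0.2145468   0.012     ]
[ 0.43898934 -0.23769038  0.012     ]
[ 0.5495112  -0.02915347  0.014     ]
[ 0.5355119  -0.21586018  0.012     ]
```

View pics/b_scene.png

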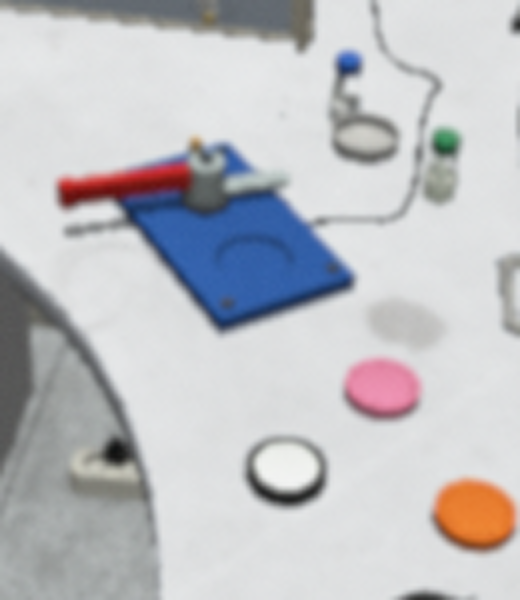

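View pics/b_side.png

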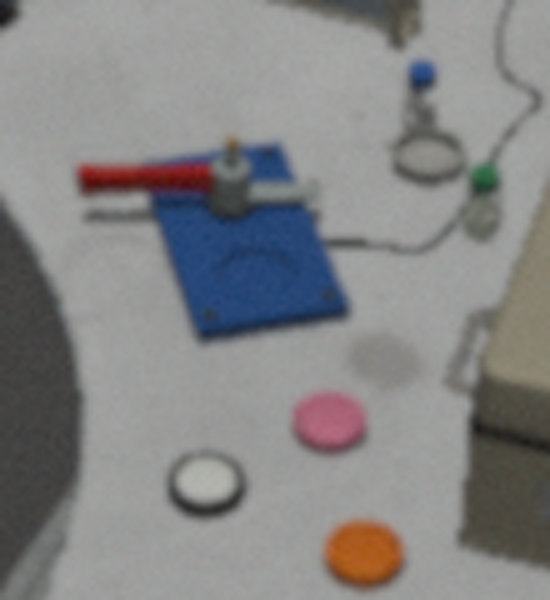

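Run:
```python
from plant import env
from h import *
P={}
for n,x0,y0,f,pts in [("scene",210,140,4,dict(nearR=(221,319),farR=(353,275),farL=(229,145),hub=(208,156),tile=(287,467),hend=(67,187),vb=(348,60),vg=(446,138),dish=(366,138))),
 ("side",210,150,5,dict(nearR=(203,332),farR=(348,307),farL=(281,145),hub=(232,166),tile=(207,481),hend=(86,179),vb=(422,72),vg=(484,178),dish=(428,158)))]:
    c=env.camera(n)
    zz=dict(nearR=.014,farR=.014,farL=.014,hub=.057,tile=.012,hend=.04,vb=.055,vg=.05,dish=.01)
    for k,p in pts.items():
        uv=(x0+(p[0]+.5)/f-.5,y0+(p[1]+.5)/f-.5)
        P[n,k]=pix(c,uv,zz[k]); print(n,k,P[n,k].round(4))
    a=P[n,"farL"]-P[n,"farR"]; b=P[n,"farR"]-P[n,"nearR"]
    print("long",np.linalg.norm(a),np.degrees(np.arctan2(a[1],a[0]))-90,"short",np.linalg.norm(b),np.degrees(np.arctan2(b[1],b[0])))
```

```text
scene nearR [ 0.4833 -0.102   0.014 ]
scene farR [ 0.5894 -0.1139  0.014 ]
scene farL [0.6099 0.0684 0.014 ]
scene hub [0.5509 0.0138 0.057 ]
scene tile [ 0.4393 -0.2359  0.012 ]
scene hend [0.4551 0.0569 0.04  ]
scene vb [0.7273 0.0683 0.055 ]
scene vg [ 0.7236 -0.0562  0.05  ]
scene dish [0.7128 0.0214 0.01  ]
long 0.1834713640709464 -6.395746079140082 short 0.1068170513419459 -6.411077599250013
side nearR [ 0.484  -0.1059  0.014 ]
side farR [ 0.588  -0.1175  0.014 ]
side farL [0.6101 0.068  0.014 ]
side hub [0.548  0.0082 0.057 ]
side tile [ 0.4393 -0.2369  0.012 ]
side hend [0.45   0.0509 0.04  ]
side vb [0.7242 0.0659 0.055 ]
side vg [ 0.7172 -0.0605  0.05  ]
side dish [0.7109 0.0189 0.01  ]
long 0.18686060190252693 -6.8015697641845065 short 0.10468372752910537 -6.373644909916819
```

```bash
cat >> h.py <<'E'
def Rt(yawdeg):
    y=np.radians(yawdeg); return np.array([[np.cos(y),np.sin(y),0],[np.sin(y),-np.cos(y),0],[0,0,-1.]])
def to(s,pos,yaw):
    R=Ro.from_quat(s["eef_rot"]).as_matrix()
    dp=R.T@(np.array(pos)-s["tool_pos"])*100
    dr=Ro.from_matrix(R.T@Rt(yaw)).as_rotvec(degrees=True)
    print("dp",dp.round(2),"dr",dr.round(1)); return dp,dr
HY=-6.5
E
python3 - <<'E'
from plant import env
from h import *
s=env.get_state()
to(s,[.46,.25,.26],30)
to(s,[.46,-.2,.22],-6.5)
E
```

```text
dp [-23.35  34.77  -5.78] dr [ 0.   0.  40.1]
dp [-65.67  50.06  -1.77] dr [ 0.   0.  76.6]
```

>>> arm_command(dp=[[-2.2, 3.3, -0.6], [-5, 7.4, -1.3], [-7.8, 11.6, -2], [-10.6, 15.8, -2.7], [-13, 19.4, -3.3]], dr=[[0, 0, 4], [0, 0, 10], [0, 0, 16], [0, 0, 22], [0, 0, 28]])

```text
t: 0.77
tool_pos: [0.3344, 0.421, 0.2317]
eef_rot: [0.934, 0.357, 0.0, -0.0]
ft_force: [0.9, 0.5, 0.5]
grip_width: 1.0
```

Run:
```python
from plant import env
from h import *
s=env.get_state()
print(s["t"],s["tool_pos"],s["joint_positions"])
to(s,[.46,.2,.26],10)
to(s,[.46,-.17,.22],-6.5)
```

```text
0.7667 [0.3344163  0.42101886 0.23173338] [-1.06601148  0.12166125  0.08947029  1.65491046 -0.01136287  1.36507069
 -0.24466635]
dp [-5.39 24.84 -2.84] dr [-0.  -0.  31.8]
dp [-30.07  52.41   1.14] dr [-0.  -0.  48.3]
```

>>> arm_command(dp=[[-1, 4, -0.5], [-1.8, 8, -1], [-2.7, 12, -1.5], [-3.6, 16, -2], [-4.5, 20, -2.3]], dr=[[0, 0, 6], [0, 0, 12], [0, 0, 18], [0, 0, 25], [0, 0, 31]])

```text
t: 1.18
tool_pos: [0.4351, 0.2424, 0.2551]
eef_rot: [0.996, 0.094, 0.0, -0.0]
ft_force: [0.4, 0.8, 0.3]
grip_width: 1.001
```

Run:
```python
from plant import env
from h import *
s=env.get_state()
print(s["t"],s["tool_pos"],s["joint_positions"])
to(s,[.48,-.01,.24],-6.5)
```

```text
1.1833 [0.43511169 0.24244283 0.25509423] [-0.87250844  0.01458492  0.27740458  1.72000425 -0.00451888  1.40633424
 -0.40630693]
dp [-0.31 25.64  1.49] dr [-0.1 -0.  17.3]
```

>>> arm_command(dp=[[1, 4, 0], [2, 8, 0], [3, 12, 0], [4, 16, 0], [5, 20, 0]], dr=[[0, 0, 5], [0, 0, 11], [0, 0, 17.3], [0, 0, 17.3], [0, 0, 17.3]])

```text
t: 1.6
tool_pos: [0.5225, 0.0557, 0.2547]
eef_rot: [0.999, -0.054, 0.0, -0.0]
ft_force: [0.0, 1.0, -0.2]
grip_width: 0.999
```

Run:
```python
from plant import env
from h import *
s=env.get_state()
print(s["t"],s["tool_pos"],s["joint_positions"])
c=env.camera("wrist"); cv2.imwrite("pics/c_wrist.png",c["img"])
```

```text
1.6 [0.52250497 0.05570439 0.25465049] [-0.65151367  0.07732341  0.49029452  1.66571271 -0.03729304  1.40694997
 -0.26470915]
```

View pics/c_wrist.png

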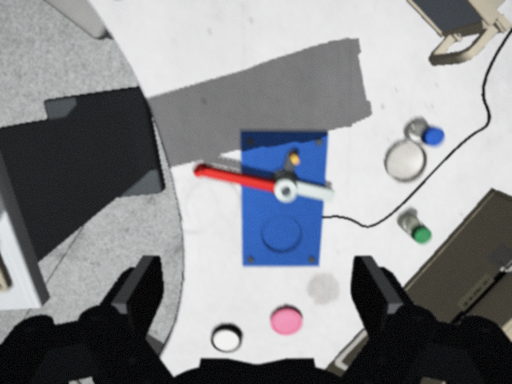

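The wrist view shows the whole plate, with corners near (242,130), (327,132), (319,266) and (243,266). The nest is at (281,233), the hub top at (285,188), the brass pin top at (294,157) and the tile at (226,338). The handle runs to (200,170).

Run:
```python
from plant import env
from h import *
c=env.camera("wrist"); im=c["img"]
crop(c,190,120,345,355,3,"pics/d_crop.png") if False else None
crop(c,190,120,340,275,4,"pics/d_crop.png")
crop(c,200,310,310,360,6,"pics/d_tile.png")
hsv=cv2.cvtColor(im,cv2.COLOR_BGR2HSV)
m=cv2.inRange(hsv,(105,120,60),(125,255,255)); m[:, :190]=0; m[:,340:]=0; m[:120]=0;m[280:]=0
m=cv2.morphologyEx(m,cv2.MORPH_CLOSE,np.ones((25,25)))
k,_=cv2.findContours(m,cv2.RETR_EXTERNAL,cv2.CHAIN_APPROX_NONE); k=max(k,key=cv2.contourArea)
P=np.array([pix(c,p[0],.012)[:2] for p in k])*1000
r=cv2.minAreaRect(P.astype(np.float32)); print(r, cv2.boxPoints(r))
for n,uv,z in [("hub",(285,188),.057),("nestTop",(281,233),.014),("pin",(294,157),.046),("tile",(226,338),.012),("hend",(201,170),.045)]: print(n,pix(c,uv,z))
print(-np.array(c["R"]).T@c["t"])
```

```text
((547.3150634765625, -14.098495483398438), (188.742919921875, 108.86651611328125), 83.65015411376953) [[ 482.77838  -101.870735]
 [ 590.977    -113.91126 ]
 [ 611.85175    73.673744]
 [ 503.65314    85.71427 ]]
hub [0.55366816 0.00781777 0.057     ]
nestTop [ 0.54473922 -0.06969347  0.014     ]
pin [0.5682301  0.04096391 0.046     ]
tile [ 0.44236679 -0.24150915  0.012     ]
hend [0.45712432 0.03810502 0.045     ]
[0.53362664 0.12634222 0.42641945]
```

View pics/d_crop.png

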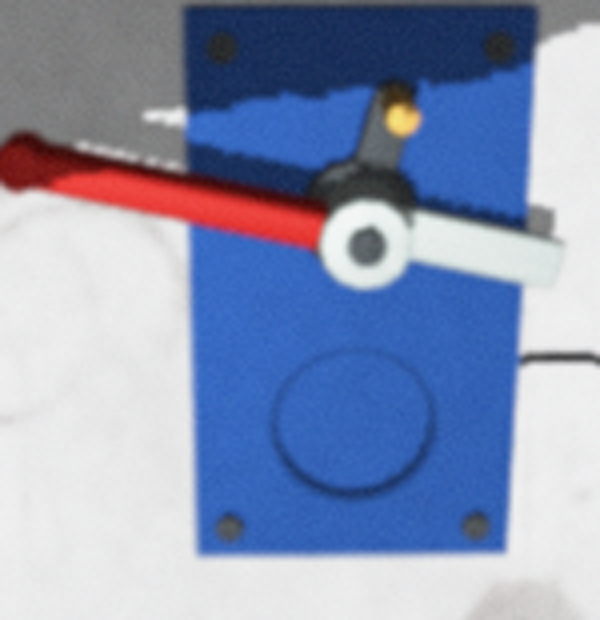

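View pics/d_tile.png

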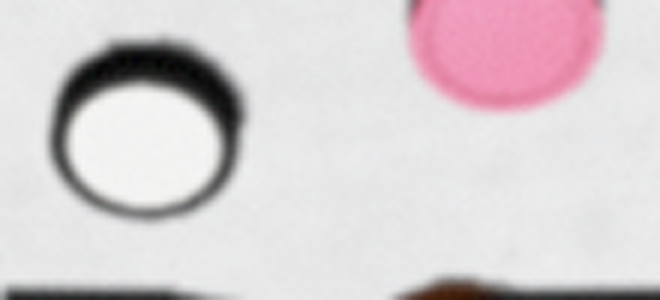

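Run:
```python
from plant import env
from h import *
c=env.camera("wrist"); 
f=lambda x,y,x0=190,y0=120,k=4:(x0+(x+.5)/k-.5,y0+(y+.5)/k-.5)
Q={}
for n,uv,z in [("hub",f(366,245),.057),("nestTop",f(354,422),.014),("pin",f(403,119),.046),("tile",f(145,147,200,310,6),.012),("hend",f(22,158),.051),("tong",f(558,264),.029),
 ("c1",f(185,7),.014),("c2",f(537,8),.014),("c3",f(506,552),.014),("c4",f(198,553),.014)]: Q[n]=pix(c,uv,z); print(n,Q[n].round(4))
cc=np.mean([Q["c%d"%i] for i in (1,2,3,4)],0); print(cc)
for z in (HY,-6.3): 
  y=np.array([-np.sin(np.radians(z)),np.cos(np.radians(z))]); print("nest",cc[:2]-.045*y,"piv",cc[:2]+.03*y)
d=Q["hub"]-Q["nestTop"]; print(np.linalg.norm(d[:2]),np.degrees(np.arctan2(d[1],d[0]))-90)
d=Q["pin"]-Q["hub"]; print("pin",np.linalg.norm(d[:2]),np.degrees(np.arctan2(d[1],d[0])))
d=Q["hend"]-Q["hub"]; print("handle",np.linalg.norm(d[:2]),np.degrees(np.arctan2(d[1],d[0])))
s=env.get_state();print(s["tool_pos"]); to(s,[.4405,-.238,.1],-6.5)
```

```text
hub [0.5487 0.0206 0.057 ]
nestTop [ 0.5405 -0.0539  0.014 ]
pin [0.5635 0.054  0.046 ]
tile [ 0.4385 -0.2296  0.012 ]
hend [0.4524 0.0568 0.051 ]
tong [ 0.6095 -0.001   0.029 ]
c1 [0.5026 0.0903 0.014 ]
c2 [0.6103 0.0774 0.014 ]
c3 [ 0.589  -0.1101  0.014 ]
c4 [ 0.4811 -0.0974  0.014 ]
[ 0.54576038 -0.00994071  0.014     ]
nest [ 0.54066623 -0.05465145] piv [0.54915648 0.01986644]
nest [ 0.54082233 -0.05466896] piv [0.54905241 0.01987811]
0.07487665740132717 -6.223865420486547
pin 0.036579419886145145 66.08617817810293
handle 0.10279685191192026 159.391339383097
[0.52287042 0.05393123 0.25445266]
dp [-4.87 29.93 15.46] dr [ 0. -0. -0.]
```

>>> arm_command(dp=[[-0.6, 3.5, 1.2], [-1.2, 7, 2.5], [-1.8, 10.5, 3.8], [-2.4, 14, 5.1], [-3, 17.5, 6.5]], dr=[[0, 0, 0], [0, 0, 0], [0, 0, 0], [0, 0, 0], [0, 0, 0]])

```text
t: 2.17
tool_pos: [0.4729, -0.1134, 0.189]
eef_rot: [0.999, -0.053, 0.0, -0.0]
ft_force: [0.6, -0.3, 0.2]
grip_width: 0.998
```

>>> arm_command(dp=[[-0.6, 3, 1.2], [-1.2, 5, 2], [-1.8, 6.5, 2.5], [-1.8, 7, 2.5], [-1.8, 7, 2.5]], dr=[[0, 0, 0], [0, 0, 0], [0, 0, 0], [0, 0, 0], [0, 0, 0]])

```text
t: 2.58
tool_pos: [0.448, -0.1808, 0.1644]
eef_rot: [0.999, -0.054, 0.0, -0.0]
ft_force: [-0.3, -0.3, -0.5]
grip_width: 1.0
```

>>> arm_command(dp=[[0, 0, 0], [0, 0, 0]], dr=[[0, 0, 0], [0, 0, 0]])

```text
t: 2.75
tool_pos: [0.449, -0.1792, 0.1647]
eef_rot: [0.999, -0.053, 0.0, -0.0]
ft_force: [-0.1, 0.2, 0.1]
grip_width: 1.004
```

```bash
cat > look.py <<'E'
import sys
from plant import env
from h import *
import pickle
s=env.get_state(); print(s["t"],s["tool_pos"].round(4),s["eef_rot"].round(4),s["ft_force"].round(2),s["grip_width"],s["joint_positions"].round(3))
for n in sys.argv[2].split(","):
    c=env.camera(n); cv2.imwrite(f"pics/{sys.argv[1]}_{n}.png",c["img"]); pickle.dump(c,open(f"{sys.argv[1]}_{n}.pkl","wb"))
E
python3 look.py e wrist,scene,side
```

```text
2.75 [ 0.449  -0.1792  0.1647] [ 9.986e-01 -5.260e-02  4.000e-04 -1.000e-04] [-0.06  0.2   0.13] 1.0035513445406579 [-0.402  0.024  0.708  1.907 -0.017  1.215  0.206]
```

View pics/e_wrist.png

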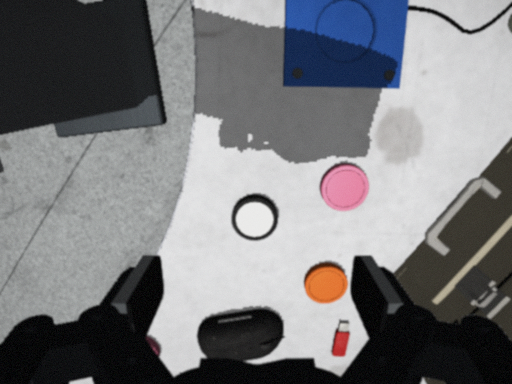

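View pics/e_scene.png

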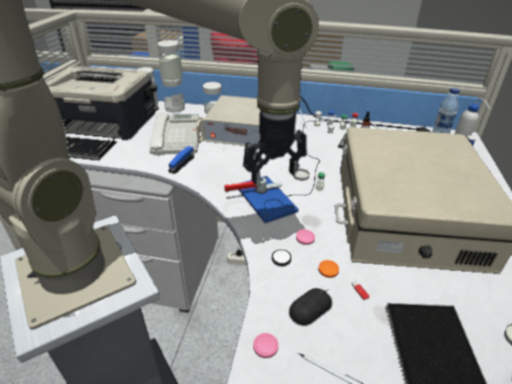

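The wrist view shows the tile's white face at (255,218), the pink disc at (345,187) and the nest at about (345,30).

Run:
```python
import pickle
from h import *
c=pickle.load(open("e_wrist.pkl","rb"))
g=cv2.cvtColor(c["img"],cv2.COLOR_BGR2GRAY)
m=(g[190:250,225:285]>150).astype(np.uint8)
n,l,st,ce=cv2.connectedComponentsWithStats(m)
k=l[28,30]; print(st[k],ce[k]+[225,190]); uv=ce[k]+[225,190]
print("tile",pix(c,uv,.012))
print("nest",pix(c,(345.3,30),.014), "cornerR", pix(c,(284,87),.014),pix(c,(400,88),.014))
for n in ("scene","side"):
    c2=pickle.load(open(f"e_{n}.pkl","rb")); g=cv2.cvtColor(c2["img"],cv2.COLOR_BGR2GRAY)
    u,v=proj(c2,[.439,-.2365,.012])[0]; u,v=int(u),int(v)
    w=g[v-6:v+7,u-10:u+11].astype(float); w=np.clip(w-130,0,None)
    l=cv2.connectedComponentsWithStats((w>0).astype(np.uint8)); k=l[1][6,10]
    ww=w*(l[1]==k); ys,xs=np.mgrid[v-6:v+7,u-10:u+11]; q=((ww*xs).sum()/ww.sum(),(ww*ys).sum()/ww.sum()); print(n,q,l[2][k],pix(c2,q,.012))
    # where should TCP appear
    print(proj(c2,[.449,-.1792,.1647]))
```

```text
[  11   12   38   35 1029] [254.14285714 218.91933916]
tile [ 0.44005707 -0.23356328  0.012     ]
nest [ 0.54175342 -0.05905289  0.014     ] cornerR [ 0.48231938 -0.10340888  0.014     ] [ 0.59212185 -0.11465123  0.014     ]
scene (np.float64(281.16381983755844), np.float64(255.55348264828945)) [  0   0  21  13 245] [ 0.44056721 -0.23344166  0.012     ]
[[273.54645398 193.60575892]]
side (np.float64(249.55348983771862), np.float64(244.536001260438)) [  0   0  21  13 196] [ 0.4367875  -0.22997779  0.012     ]
[[247.24012792 198.72915646]]
```

Run:
```python
from plant import env
from h import *
import pickle
s=env.get_state(); to(s,[.440,-.23,.08],-6.3)
c=pickle.load(open("e_wrist.pkl","rb")); print("tcp proj",proj(c,s["tool_pos"]))
R=Ro.from_quat(s["eef_rot"]).as_matrix()
print("cam in tool",R.T@(-np.array(c["R"]).T@c["t"]-s["tool_pos"]))
```

```text
dp [-0.32  5.09  8.45] dr [-0.  -0.   0.2]
tcp proj [[256.75143202 233.26231868]]
cam in tool [ 7.02631939e-05 -8.02506207e-02 -1.72007651e-01]
```

>>> arm_command(dp=[[-0.1, 1.5, 2.5], [-0.2, 3.3, 5.4], [-0.3, 5.1, 8.4], [-0.3, 5.1, 8.4], [-0.3, 5.1, 8.4]], dr=[[0, 0, 0], [0, 0, 0], [0, 0, 0], [0, 0, 0], [0, 0, 0]], hand=80)

```text
t: 3.32
tool_pos: [0.4384, -0.2312, 0.0792]
eef_rot: [0.999, -0.055, -0.002, 0.0]
ft_force: [0.6, 0.6, -0.3]
grip_width: 0.801
```

```bash
python3 look.py f wrist,side
```

```text
3.3167 [ 0.4384 -0.2312  0.0792] [ 9.985e-01 -5.450e-02 -1.700e-03  2.000e-04] [ 0.61  0.62 -0.3 ] 0.8011698533029764 [-0.298  0.19   0.761  1.974 -0.15   1.037  0.422]
```

View pics/f_wrist.png

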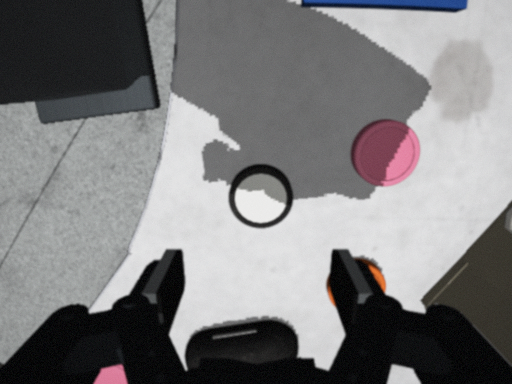

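View pics/f_side.png

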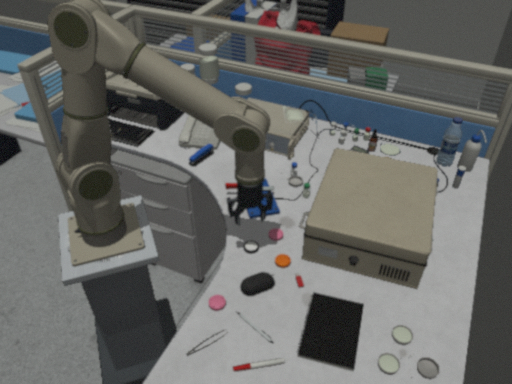

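Run:
```python
from plant import env
from h import *
import pickle
s=env.get_state()
c=pickle.load(open("f_wrist.pkl","rb")); t=pix(c,(261,195.5),.012);print(t)
c=pickle.load(open("f_side.pkl","rb")); print(proj(c,s["tool_pos"]))
crop(c,200,150,320,270,5,"pics/f2.png")
to(s,[t[0],t[1],.05],-6.3)
```

```text
[ 0.44103451 -0.23182861  0.012     ]
[[250.51917891 229.27640104]]
dp [0.06 0.13 3.12] dr [-0.  -0.1  0.2]
```

View pics/f2.png

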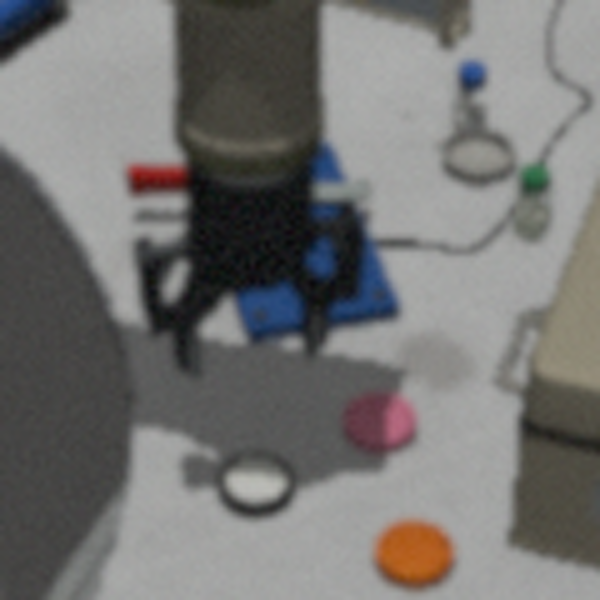

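>>> arm_command(dp=[[0.1, 0.1, 2], [0.1, 0.3, 4], [0.1, 0.3, 6], [0.1, 0.3, 6.8], [0.1, 0.3, 6.8]], dr=[[0, 0, 0], [0, 0, 0], [0, 0, 0], [0, 0, 0], [0, 0, 0]])

```text
t: 3.83
tool_pos: [0.4403, -0.2331, 0.0119]
eef_rot: [0.999, -0.053, -0.0, -0.0]
ft_force: [0.9, -0.0, 0.3]
grip_width: 0.802
```

```bash
python3 look.py g wrist,scene,side
python3 - <<'E'
import cv2
a=cv2.imread("pics/g_scene.png")[200:290,230:330];b=cv2.imread("pics/g_side.png")[190:280,200:300]
cv2.imwrite("pics/g2.png",cv2.resize(cv2.hconcat([a,b]),None,fx=4,fy=4,interpolation=2))
E
```

```text
3.8333 [ 0.4403 -0.2331  0.0119] [ 9.986e-01 -5.310e-02 -5.000e-04 -4.000e-04] [ 0.92 -0.02  0.26] 0.8021707132279107 [-0.239  0.315  0.721  2.021 -0.265  0.899  0.519]
```

View pics/g_wrist.png

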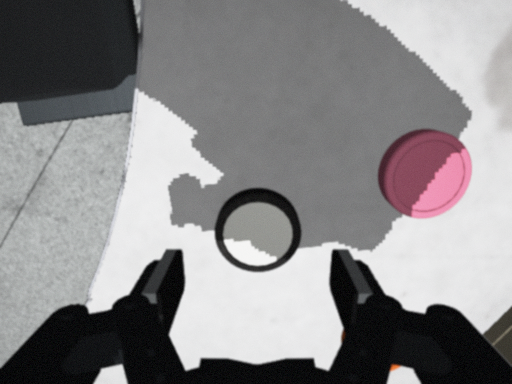

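View pics/g2.png

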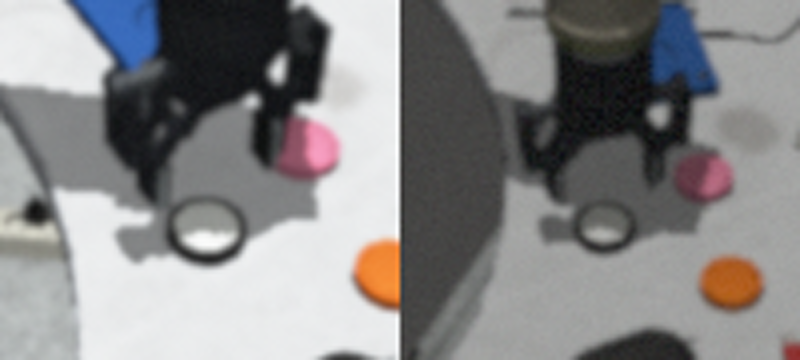

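Run:
```python
from h import *
import pickle
a=pickle.load(open("g_scene.pkl","rb"));b=pickle.load(open("g_side.pkl","rb"));w=pickle.load(open("g_wrist.pkl","rb"))
def tri(p,q):
    o1,d1=ray(a,p);o2,d2=ray(b,q)
    M=np.stack([d1,-d2],1); x,*_=np.linalg.lstsq(M,o2-o1,rcond=None); u=o1+d1*x[0];v=o2+d2*x[1]; return (u+v)/2,np.linalg.norm(u-v)
print(tri((268,250),(238.7,239.5)),tri((296.2,241.2),(263.7,236)))
print("tile",tri((281.3,256.5),(250.5,245.8)))
for z in (.012,):print(pix(a,(281.3,256.8),z),pix(b,(250.5,245.8),z),pix(w,(258,229),z))
print("w tcp",proj(w,[.4403,-.2331,.0119]))
T=np.array([.4403,-.2331,.0119]);R=Rt(-6.3)
for dx in(-.034,.034):
  for dz in (-.01,): print(proj(w,T+R@[dx,-.011,dz]),proj(w,T+R@[dx,.011,dz]),proj(a,T+R@[dx,0,dz]),proj(b,T+R@[dx,0,dz]))
```

```text
(array([ 0.39947728, -0.23331703,  0.05326139]), np.float64(0.0009697818839019746)) (array([ 0.483906  , -0.23489352,  0.03925344]), np.float64(0.00034871485196143344))
tile (array([ 0.43699135, -0.23855224,  0.01489363]), np.float64(0.0004425371843311568))
[ 0.43833709 -0.23697384  0.012     ] [ 0.43777052 -0.23629712  0.012     ] [ 0.44089962 -0.23093542  0.012     ]
w tcp [[257.35353416 232.48763272]]
[[193.50487401 221.22978889]] [[195.88070692 257.89016318]] [[269.04411189 257.29740736]] [[240.6182203  244.70993912]]
[[321.36161531 221.68732505]] [[318.68166204 258.33555486]] [[293.03471653 248.17427774]] [[261.04255804 240.94842735]]
```

>>> arm_command(dp=[[0, 0.1, 0.5], [0, 0.1, 0.9], [0, 0.1, 0.9]], dr=[[0, 0, 0], [0, 0, 0], [0, 0, 0]])

```text
t: 4.23
tool_pos: [0.44, -0.235, 0.003]
eef_rot: [0.999, -0.054, -0.0, -0.0]
ft_force: [-0.2, -0.6, -1.7]
grip_width: 0.806
```

>>> arm_command(dp=[[0, 0, 0], [0, 0, 0], [0, 0, 0], [0, 0, 0], [0, 0, 0]], dr=[[0, 0, 0], [0, 0, 0], [0, 0, 0], [0, 0, 0], [0, 0, 0]], hand=63)

```text
t: 4.65
tool_pos: [0.4402, -0.2352, 0.0034]
eef_rot: [0.999, -0.054, 0.0, -0.0]
ft_force: [0.4, 0.4, -0.8]
grip_width: 0.628
```

```bash
python3 look.py i wrist,scene,side
python3 - <<'E'
import cv2
a=cv2.imread("pics/i_scene.png")[200:290,230:330];b=cv2.imread("pics/i_side.png")[190:280,200:300]
cv2.imwrite("pics/i2.png",cv2.resize(cv2.hconcat([a,b]),None,fx=4,fy=4,interpolation=2))
E
```

```text
4.65 [ 0.4402 -0.2352  0.0034] [ 9.986e-01 -5.380e-02  1.000e-04 -0.000e+00] [ 0.37  0.41 -0.78] 0.6276604139393849 [-0.228  0.333  0.715  2.025 -0.281  0.881  0.534]
```

View pics/i_wrist.png

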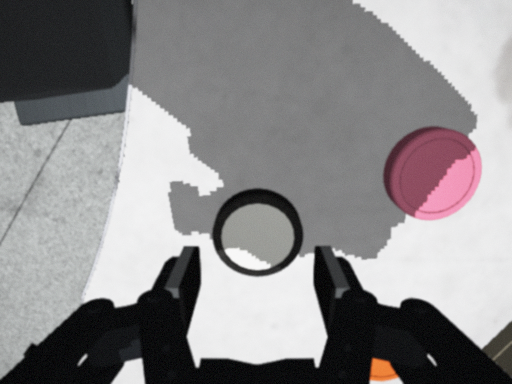

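View pics/i2.png

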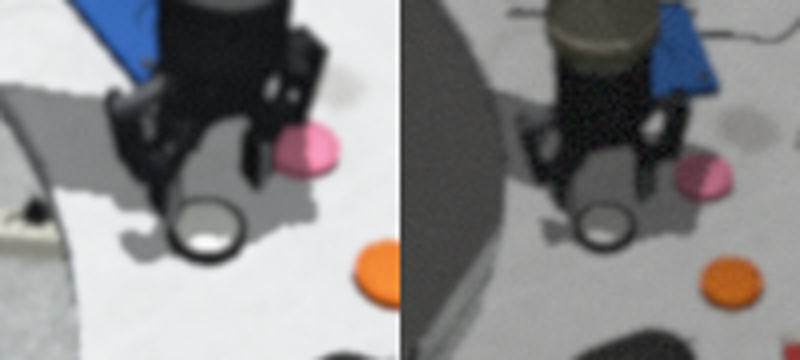

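>>> arm_command(dp=[[0, 0, 0.3], [0, 0, 0.3]], dr=[[0, 0, 0], [0, 0, 0]])

```text
t: 4.97
tool_pos: [0.4399, -0.235, -0.0002]
eef_rot: [0.999, -0.054, -0.0, -0.0]
ft_force: [-0.0, 1.0, -0.7]
grip_width: 0.623
```

>>> arm_command(dp=[[0, 0, 0.3], [0, 0, 0.3]], dr=[[0, 0, 0], [0, 0, 0]])

```text
t: 5.13
tool_pos: [0.4398, -0.2351, -0.0032]
eef_rot: [0.999, -0.054, -0.0, -0.0]
ft_force: [0.6, 0.1, 0.4]
grip_width: 0.629
```

>>> arm_command(dp=[[0, 0, 0], [0, 0, 0], [0, 0, 0], [0, 0, 0], [0, 0, 0]], dr=[[0, 0, 0], [0, 0, 0], [0, 0, 0], [0, 0, 0], [0, 0, 0]], hand=50)

```text
t: 5.55
tool_pos: [0.4401, -0.2352, -0.0027]
eef_rot: [0.999, -0.054, 0.0, -0.0]
ft_force: [0.1, 0.7, 0.6]
grip_width: 0.499
```

```bash
python3 look.py j wrist,scene,side
python3 - <<'E'
import cv2
a=cv2.imread("pics/j_scene.png")[200:290,230:330];b=cv2.imread("pics/j_side.png")[190:280,200:300]
cv2.imwrite("pics/j2.png",cv2.resize(cv2.hconcat([a,b]),None,fx=4,fy=4,interpolation=2))
E
```

```text
5.55 [ 0.4401 -0.2352 -0.0027] [ 9.986e-01 -5.380e-02  1.000e-04 -0.000e+00] [0.11 0.69 0.64] 0.49890286786439475 [-0.221  0.344  0.709  2.028 -0.292  0.869  0.542]
```

View pics/j_wrist.png

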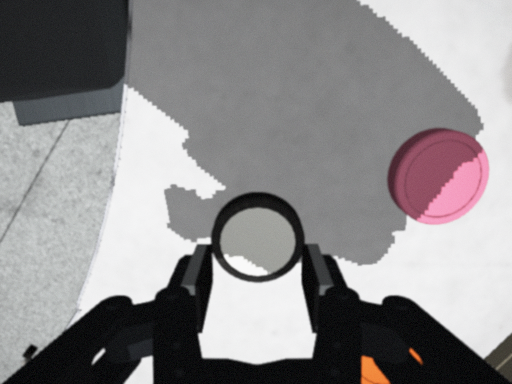

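View pics/j2.png

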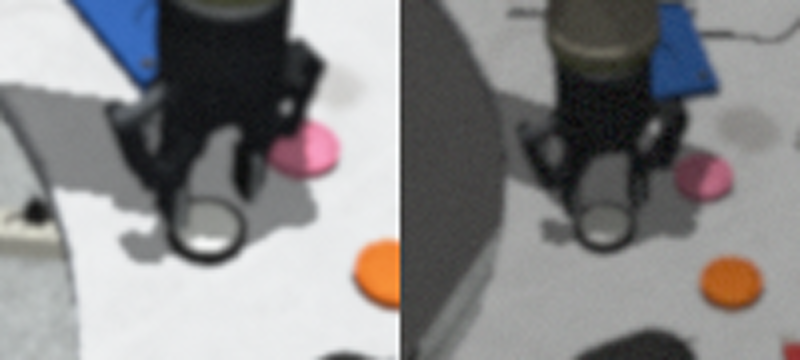

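At 50% the fingers closed above the tile, so the real fingertips stand higher than the reported TCP suggests. I'll reopen and go down by feel.

>>> arm_command(dp=[[0, 0, 0], [0, 0, 0], [0, 0, 0], [0, 0, 0]], dr=[[0, 0, 0], [0, 0, 0], [0, 0, 0], [0, 0, 0]], hand=68)

```text
t: 6.03
tool_pos: [0.4401, -0.2352, -0.0027]
eef_rot: [0.999, -0.054, 0.0, -0.0]
ft_force: [0.2, 0.1, -0.1]
grip_width: 0.68
```

>>> arm_command(dp=[[0, 0, 0.4], [0, 0, 0.4]], dr=[[0, 0, 0], [0, 0, 0]])

```text
t: 6.2
tool_pos: [0.4398, -0.235, -0.0073]
eef_rot: [0.999, -0.054, -0.0, -0.0]
ft_force: [-0.4, -0.3, -0.3]
grip_width: 0.68
```

>>> arm_command(dp=[[0, 0, 0.3], [0, 0, 0.3]], dr=[[0, 0, 0], [0, 0, 0]])

```text
t: 6.37
tool_pos: [0.4398, -0.235, -0.0103]
eef_rot: [0.999, -0.054, -0.0, -0.0]
ft_force: [-0.4, -0.5, -0.2]
grip_width: 0.676
```

>>> arm_command(dp=[[0, 0, 0.3], [0, 0, 0.3]], dr=[[0, 0, 0], [0, 0, 0]])

```text
t: 6.53
tool_pos: [0.4398, -0.2351, -0.0132]
eef_rot: [0.999, -0.054, -0.0, -0.0]
ft_force: [-0.0, 0.1, -0.4]
grip_width: 0.685
```

>>> arm_command(dp=[[0, 0, 0], [0, 0, 0], [0, 0, 0], [0, 0, 0]], dr=[[0, 0, 0], [0, 0, 0], [0, 0, 0], [0, 0, 0]], hand=50)

```text
t: 6.87
tool_pos: [0.4401, -0.2352, -0.0127]
eef_rot: [0.999, -0.054, 0.0, -0.0]
ft_force: [0.5, 0.4, -0.2]
grip_width: 0.497
```

```bash
python3 look.py k wrist,scene,side
python3 - <<'E'
import cv2
a=cv2.imread("pics/k_scene.png")[200:290,230:330];b=cv2.imread("pics/k_side.png")[190:280,200:300]
cv2.imwrite("pics/k2.png",cv2.resize(cv2.hconcat([a,b]),None,fx=4,fy=4,interpolation=2))
E
```

```text
6.8667 [ 0.4401 -0.2352 -0.0127] [ 9.986e-01 -5.380e-02  1.000e-04 -0.000e+00] [ 0.49  0.44 -0.24] 0.4973482568422207 [-0.211  0.363  0.699  2.033 -0.309  0.85   0.555]
```

View pics/k_wrist.png

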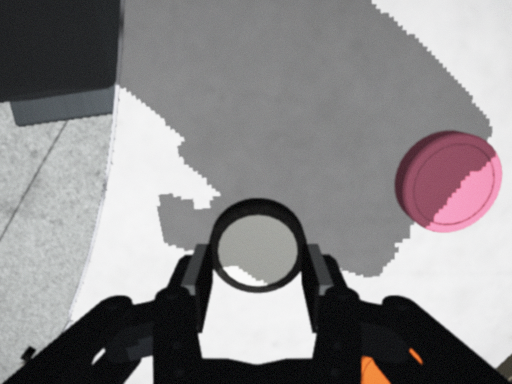

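View pics/k2.png

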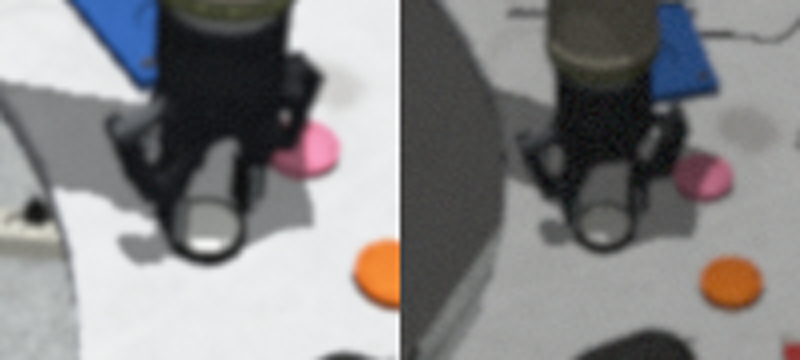

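>>> arm_command(dp=[[0, 0, 0], [0, 0, 0], [0, 0, 0], [0, 0, 0]], dr=[[0, 0, 0], [0, 0, 0], [0, 0, 0], [0, 0, 0]], hand=68)

```text
t: 7.35
tool_pos: [0.4401, -0.2352, -0.0127]
eef_rot: [0.999, -0.054, 0.0, -0.0]
ft_force: [0.4, -0.1, -0.5]
grip_width: 0.681
```

>>> arm_command(dp=[[0, 0, 0.4], [0, 0, 0.4]], dr=[[0, 0, 0], [0, 0, 0]])

```text
t: 7.52
tool_pos: [0.4398, -0.235, -0.0173]
eef_rot: [0.999, -0.054, -0.0, -0.0]
ft_force: [-0.5, 0.3, -0.2]
grip_width: 0.68
```

>>> arm_command(dp=[[0, 0, 0.4], [0, 0, 0.4]], dr=[[0, 0, 0], [0, 0, 0]])

```text
t: 7.68
tool_pos: [0.4397, -0.235, -0.0214]
eef_rot: [0.999, -0.054, -0.0, -0.0]
ft_force: [-0.5, -0.1, -0.6]
grip_width: 0.679
```

```bash
python3 look.py l wrist,scene,side
python3 - <<'E'
import cv2
a=cv2.imread("pics/l_scene.png")[200:290,230:330];b=cv2.imread("pics/l_side.png")[190:280,200:300]
cv2.imwrite("pics/l2.png",cv2.resize(cv2.hconcat([a,b]),None,fx=4,fy=4,interpolation=2))
E
```

```text
7.6833 [ 0.4397 -0.235  -0.0214] [ 9.986e-01 -5.380e-02 -4.000e-04 -1.000e-04] [-0.46 -0.1  -0.63] 0.6785750170686233 [-0.202  0.379  0.69   2.037 -0.324  0.833  0.566]
```

View pics/l_wrist.png

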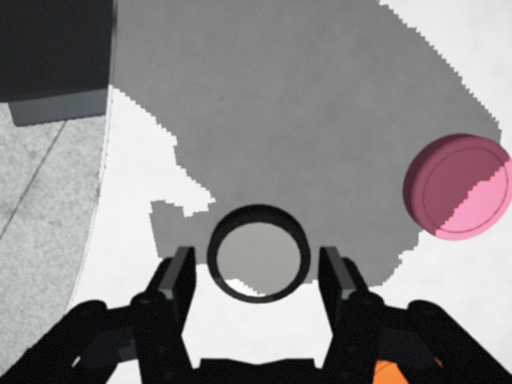

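View pics/l2.png

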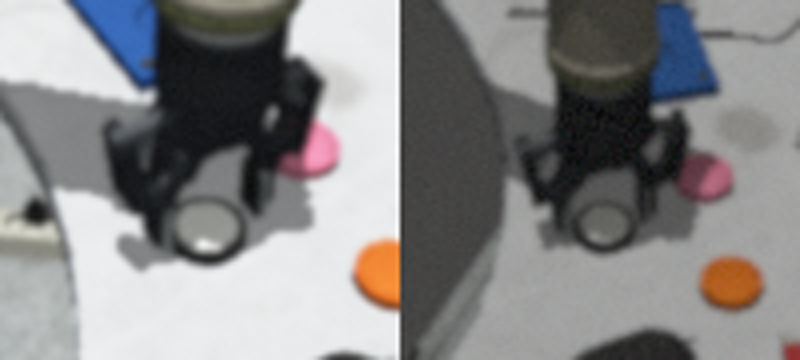

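>>> arm_command(dp=[[0, 0, 0.4], [0, 0, 0.4]], dr=[[0, 0, 0], [0, 0, 0]])

```text
t: 8.0
tool_pos: [0.4399, -0.235, -0.0252]
eef_rot: [0.999, -0.054, -0.0, -0.0]
ft_force: [-0.8, 0.3, 0.3]
grip_width: 0.68
```

>>> arm_command(dp=[[0, 0, 0.3], [0, 0, 0.3]], dr=[[0, 0, 0], [0, 0, 0]])

```text
t: 8.17
tool_pos: [0.4399, -0.235, -0.0282]
eef_rot: [0.999, -0.054, -0.0, -0.0]
ft_force: [-0.2, -0.6, -0.5]
grip_width: 0.683
```

>>> arm_command(dp=[[0, 0, 0], [0, 0, 0], [0, 0, 0], [0, 0, 0]], dr=[[0, 0, 0], [0, 0, 0], [0, 0, 0], [0, 0, 0]], hand=50)

```text
t: 8.5
tool_pos: [0.44, -0.2352, -0.0273]
eef_rot: [0.999, -0.054, -0.0, -0.0]
ft_force: [-2.8, 1.9, 7.2]
grip_width: 0.554
```

>>> arm_command(dp=[[0, 0, 0], [0, 0, 0], [0, 0, 0], [0, 0, 0]], dr=[[0, 0, 0], [0, 0, 0], [0, 0, 0], [0, 0, 0]], hand=70)

```text
t: 8.83
tool_pos: [0.4401, -0.2352, -0.0278]
eef_rot: [0.999, -0.054, -0.0, -0.0]
ft_force: [-0.2, 0.0, 0.7]
grip_width: 0.699
```

```bash
python3 look.py m wrist,side
```

```text
8.8333 [ 0.4401 -0.2352 -0.0278] [ 0.9986 -0.0538 -0.     -0.    ] [-0.16  0.01  0.75] 0.6989223241693813 [-0.195  0.391  0.682  2.04  -0.335  0.82   0.575]
```

View pics/m_wrist.png

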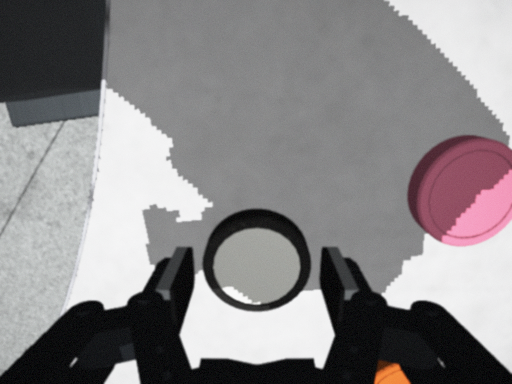

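>>> arm_command(dp=[[0, -0.2, 0.2], [0, -0.4, 0.4], [0, -0.4, 0.6], [0, -0.4, 0.6]], dr=[[0, 0, 0], [0, 0, 0], [0, 0, 0], [0, 0, 0]])

```text
t: 9.27
tool_pos: [0.4406, -0.2307, -0.0338]
eef_rot: [0.999, -0.054, -0.0, -0.0]
ft_force: [0.0, 1.1, 0.6]
grip_width: 0.698
```

>>> arm_command(dp=[[0, 0, 0], [0, 0, 0], [0, 0, 0], [0, 0, 0]], dr=[[0, 0, 0], [0, 0, 0], [0, 0, 0], [0, 0, 0]], hand=50)

```text
t: 9.6
tool_pos: [0.4426, -0.232, -0.0316]
eef_rot: [0.999, -0.054, 0.002, -0.0]
ft_force: [-3.6, 1.9, 31.0]
grip_width: 0.563
```

>>> arm_command(dp=[[0, 0, -0.4], [0, 0, -0.8], [0, 0, -1.1], [0, 0, -1.1], [0, 0, -1.1]], dr=[[0, 0, 0], [0, 0, 0], [0, 0, 0], [0, 0, 0], [0, 0, 0]], hand=68)

```text
t: 10.02
tool_pos: [0.4405, -0.2311, -0.0228]
eef_rot: [0.999, -0.054, 0.0, -0.0]
ft_force: [0.6, -0.1, 0.2]
grip_width: 0.685
```

>>> arm_command(dp=[[0, 0, 0], [0, 0, 0], [0, 0, 0], [0, 0, 0]], dr=[[0, 0, 0], [0, 0, 0], [0, 0, 0], [0, 0, 0]], hand=50)

```text
t: 10.35
tool_pos: [0.4405, -0.2311, -0.0222]
eef_rot: [0.999, -0.054, -0.0, -0.0]
ft_force: [-5.3, 3.0, 14.7]
grip_width: 0.539
```

```bash
python3 look.py n wrist,side
```

```text
10.35 [ 0.4405 -0.2311 -0.0222] [ 9.985e-01 -5.390e-02 -1.000e-04 -5.000e-04] [-5.31  2.96 14.69] 0.5389073571089902 [-0.209  0.378  0.688  2.041 -0.324  0.831  0.559]
```

View pics/n_wrist.png

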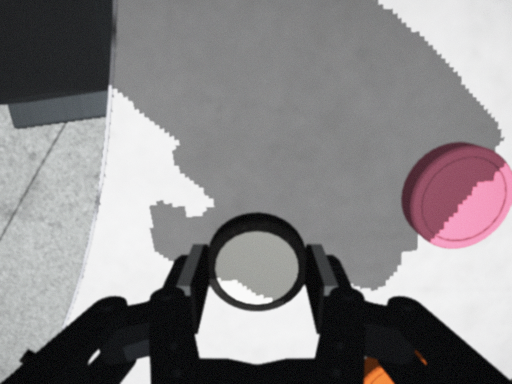

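>>> arm_command(dp=[[0, 0, -0.4], [0, 0, -1.2], [0, 0, -2.5], [0, 0, -2.5], [0, 0, -2.5]], dr=[[0, 0, 0], [0, 0, 0], [0, 0, 0], [0, 0, 0], [0, 0, 0]])

```text
t: 10.87
tool_pos: [0.441, -0.2312, 0.0026]
eef_rot: [0.999, -0.054, 0.001, -0.0]
ft_force: [-0.4, 0.0, -0.9]
grip_width: 0.534
```

```bash
python3 look.py o wrist,side,scene
python3 - <<'E'
import cv2
a=cv2.imread("pics/o_scene.png")[190:280,230:330];b=cv2.imread("pics/o_side.png")[180:270,200:300]
cv2.imwrite("pics/o2.png",cv2.resize(cv2.hconcat([a,b]),None,fx=4,fy=4,interpolation=2))
E
```

```text
10.8667 [ 0.441  -0.2312  0.0026] [ 9.986e-01 -5.370e-02  6.000e-04 -0.000e+00] [-0.44  0.03 -0.91] 0.5341098994807867 [-0.236  0.33   0.715  2.029 -0.281  0.877  0.526]
```

View pics/o_wrist.png

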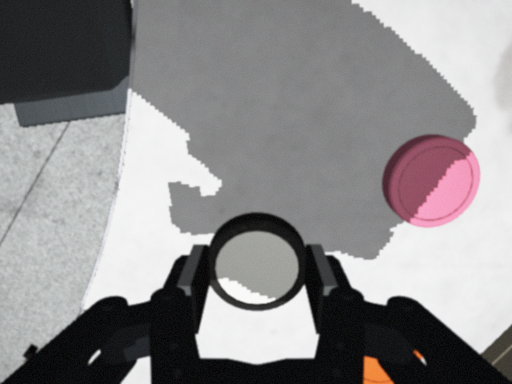

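View pics/o2.png

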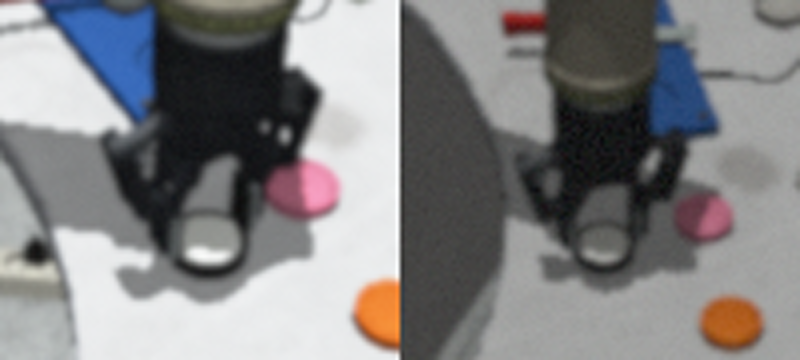

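The tile is held between the pads at (257,261) in the wrist view and it rose with the tool. Next I'll go up and towards the nest.

>>> arm_command(dp=[[0, 0, -2], [2, -1, -3.5], [5, -4, -4.5], [8, -7, -4.5], [9.2, -9.4, -4.5]], dr=[[0, 0, 0], [0, 0, 0], [0, 0, 0], [0, 0, 0], [0, 0, 0]])

```text
t: 11.43
tool_pos: [0.5456, -0.1454, 0.0476]
eef_rot: [0.999, -0.053, 0.001, -0.0]
ft_force: [0.4, -0.1, -1.8]
grip_width: 0.537
```

>>> arm_command(dp=[[0, 0, 0], [0, 0, 0], [0, 0, 0]], dr=[[0, 0, 0], [0, 0, 0], [0, 0, 0]])

```text
t: 11.68
tool_pos: [0.5412, -0.1482, 0.0466]
eef_rot: [0.999, -0.054, -0.001, 0.0]
ft_force: [-0.7, -0.2, -1.6]
grip_width: 0.531
```

```bash
python3 look.py p wrist,side
```

```text
11.6833 [ 0.5412 -0.1482  0.0466] [ 9.985e-01 -5.400e-02 -8.000e-04  3.000e-04] [-0.7  -0.17 -1.64] 0.5308007740830338 [-0.375  0.393  0.676  1.835 -0.285  1.014  0.308]
```

View pics/p_wrist.png

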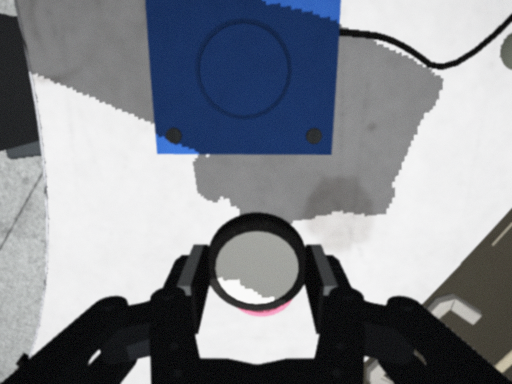

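```bash
crop=
python3 - <<'E'
from h import *
import pickle
c=pickle.load(open("p_wrist.pkl","rb"))
crop(c,140,0,350,165,3.8,"pics/p2.png"); crop(c,190,195,325,325,4,"pics/p3.png")
E
```

```text
(no output)
```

View pics/p2.png

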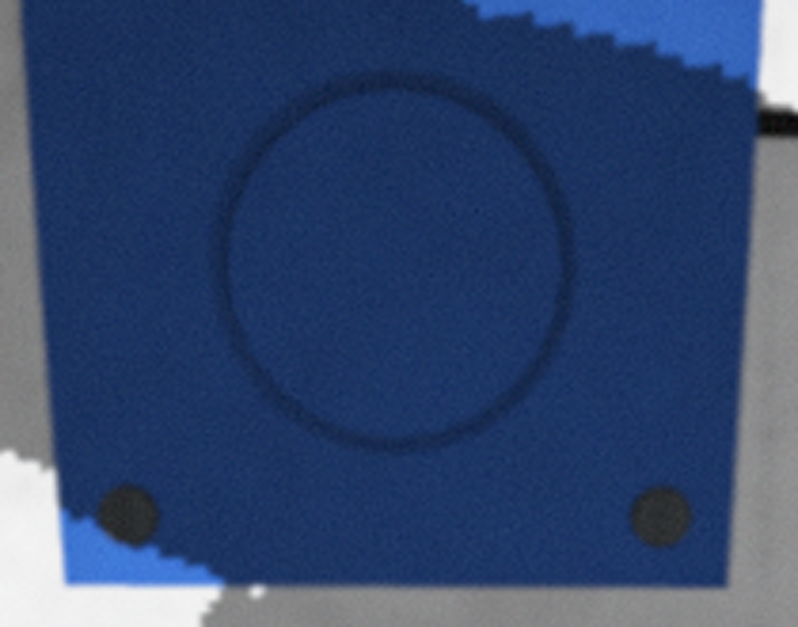

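View pics/p3.png

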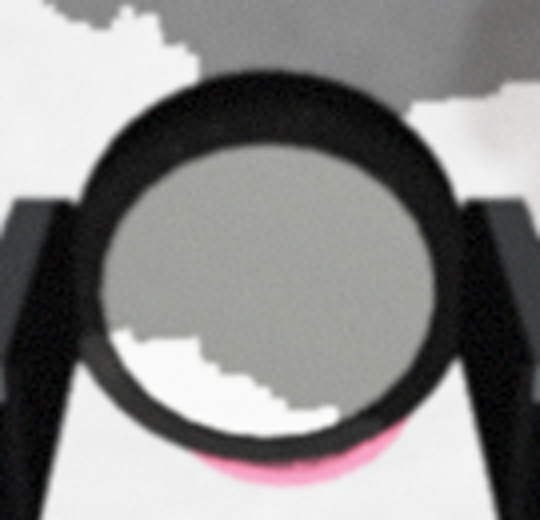

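Run:
```python
from h import *
import pickle
from scipy.optimize import least_squares
tcp=dict(f=.0792,g=.0119,j=-.0027,l=-.0214,m=-.0278,n=-.0222,o=.0026,p=.0466)
for k,z in tcp.items():
    c=pickle.load(open(f"{k}_wrist.pkl","rb"));g=cv2.cvtColor(c["img"],cv2.COLOR_BGR2GRAY)
    h=cv2.cvtColor(c["img"],cv2.COLOR_BGR2HSV)
    m=((g>100)).astype(np.uint8)
    n,l,st,ce=cv2.connectedComponentsWithStats(m)
    # blob near expected
    i=[q for q in range(1,n) if 700<st[q,4]<9000 and abs(ce[q,0]-258)<15 and 180<ce[q,1]<280]
    for q in i:
        ct,_=cv2.findContours((l==q).astype(np.uint8),cv2.RETR_EXTERNAL,cv2.CHAIN_APPROX_NONE)
        e=cv2.fitEllipse(max(ct,key=cv2.contourArea))
        # fit circle in 3D horizontal plane with dia D unknown: assume plane z -> diameter
        pts=max(ct,key=cv2.contourArea)[:,0].astype(float)
        cz=-(np.array(c["R"]).T@c["t"]); out=[]
        P=np.array([pix(c,p,cz[2]-.15)[:2] for p in pts])
        A=np.c_[2*P,np.ones(len(P))]; s=np.linalg.lstsq(A,(P**2).sum(1),rcond=None)[0]; r=np.sqrt(s[2]+s[0]**2+s[1]**2)
        print(k,z,"ell",np.round(e[0],1),np.round(e[1],1),"diam at .15:",2*r*1000,"camz",cz[2]-.012, "D if on desk",2*r*1000*(cz[2]-.012)/.15)
```

```text
f 0.0792 ell [260.1 198.5] [48.3 51.4] diam at .15: 24.605300986144062 camz 0.23903114509740475 D if on desk 39.20955513456212
g 0.0119 ell [257.2 233.9] [63.  68.2] diam at .15: 34.281458422680785 camz 0.17179096111529163 D if on desk 39.26163127244161
j -0.0027 ell [257.1 241.6] [67.7 74.1] diam at .15: 37.51572142433894 camz 0.15713897873129157 D if on desk 39.301214339921714
l -0.0214 ell [258.1 259.3] [73.3 82.4] diam at .15: 42.50077066222263 camz 0.1383991434243036 D if on desk 39.21380169682923
m -0.0278 ell [256.2 265.9] [75.6 85.7] diam at .15: 44.56318195483345 camz 0.1320438679274588 D if on desk 39.228632749808966
n -0.0222 ell [256.1 267.6] [72.7 82.2] diam at .15: 42.86832197318927 camz 0.13763359129569797 D if on desk 39.334140706602135
o 0.0026 ell [256.3 267.4] [72.4 82. ] diam at .15: 42.76627811630602 camz 0.1624608476870543 D if on desk 46.318971967969304
p 0.0466 ell [256.3 267.4] [72.4 82. ] diam at .15: 42.79870312708216 camz 0.2063174936932031 D if on desk 58.86747441666031
```

```bash
cat > tilefit.py <<'E'
from h import *
def tile_c(c,dz):  # centre of white face, dz below camera
    g=cv2.cvtColor(c["img"],cv2.COLOR_BGR2GRAY); m=(g>100).astype(np.uint8)
    n,l,st,ce=cv2.connectedComponentsWithStats(m)
    q=[q for q in range(1,n) if 700<st[q,4]<9000 and abs(ce[q,0]-258)<15 and 180<ce[q,1]<290][0]
    ct,_=cv2.findContours((l==q).astype(np.uint8),cv2.RETR_EXTERNAL,cv2.CHAIN_APPROX_NONE)
    cz=-(np.array(c["R"]).T@c["t"])
    P=np.array([pix(c,p,cz[2]-dz)[:2] for p in max(ct,key=cv2.contourArea)[:,0].astype(float)])
    s=np.linalg.lstsq(np.c_[2*P,np.ones(len(P))],(P**2).sum(1),rcond=None)[0]; return s[:2]
E
python3 - <<'E'
from tilefit import *
import pickle
from plant import env
s=env.get_state()
c=pickle.load(open("p_wrist.pkl","rb"))
t=tile_c(c,.1376); print("tile",t, "tool",s["tool_pos"])
f=lambda x,y:(140+(x+.5)/3.8-.5,(y+.5)/3.8-.5)
def circ(x0,x1,y0,y1,z):
    a=[pix(c,f(*p),z)[:2] for p in ((x0,(y0+y1)/2),(x1,(y0+y1)/2),((x0+x1)/2,y0),((x0+x1)/2,y1))]
    print(np.linalg.norm(a[0]-a[1]),np.linalg.norm(a[2]-a[3]),(a[0]+a[1]+a[2]+a[3])/4, (a[2]+a[3])/2); return (a[2]+a[3])/2
n1=circ(210,578,68,455,.014); n2=circ(230,562,88,438,.012)
L=pix(c,f(66,584),.014);R_=pix(c,f(728,585),.014);print(L,R_,np.linalg.norm(L-R_),np.degrees(np.arctan2(*(R_-L)[[1,0]])))
a=np.radians(-6.3); print("nest from edge",(L+R_)[:2]/2+.05*np.array([-np.sin(a),np.cos(a)]))
# in tool frame
R=Ro.from_quat(s["eef_rot"]).as_matrix()
for n in (n1,n2): print((R.T@np.r_[n-t,0])*100)
E
```

```text
tile [ 0.5403016  -0.15141647] tool [ 0.54102266 -0.14891702  0.04695281]
0.05670393271079078 0.05706662874654697 [ 0.54255906 -0.05867766] [ 0.54251171 -0.0591992 ]
0.05165671629509711 0.05211141979198221 [ 0.5427856  -0.05875972] [ 0.5427462  -0.05919071]
[ 0.4824255  -0.10229439  0.014     ] [ 0.59149332 -0.11438302  0.014     ] 0.10973569781305728 -6.324615470111455
nest from edge [ 0.54244613 -0.05864066]
[-7.90012409e-01 -9.19048308e+00 -1.95407320e-03]
[-7.66796928e-01 -9.19389474e+00 -1.97490980e-03]
```

>>> arm_command(dp=[[-0.2, -2, 0.5], [-0.4, -5, 1], [-0.6, -8, 2.2], [-0.8, -9.2, 3.5], [-0.8, -9.2, 4.3]], dr=[[0, 0, 0], [0, 0, 0], [0, 0, 0], [0, 0, 0], [0, 0, 0]])

```text
t: 12.2
tool_pos: [0.5432, -0.0521, 0.0031]
eef_rot: [0.999, -0.052, -0.001, -0.001]
ft_force: [-0.2, -0.3, -1.3]
grip_width: 0.537
```

>>> arm_command(dp=[[0, 0, 0], [0, 0, 0], [0, 0, 0]], dr=[[0, 0, 0], [0, 0, 0], [0, 0, 0]])

```text
t: 12.45
tool_pos: [0.5442, -0.0573, 0.005]
eef_rot: [0.998, -0.055, 0.0, 0.0]
ft_force: [-0.3, 0.5, -1.1]
grip_width: 0.534
```

```bash
python3 look.py q wrist,side
python3 - <<'E'
from tilefit import *
import pickle
c=pickle.load(open("q_wrist.pkl","rb")); print(tile_c(c,.1376)); crop(c,160,120,360,320,3,"pics/q2.png")
E
```

```text
12.45 [ 0.5442 -0.0573  0.005 ] [ 9.985e-01 -5.520e-02  4.000e-04  3.000e-04] [-0.34  0.51 -1.11] 0.534061305793136 [-0.505  0.417  0.627  1.899 -0.303  0.919  0.156]
[ 0.54321639 -0.06052484]
```

View pics/q2.png

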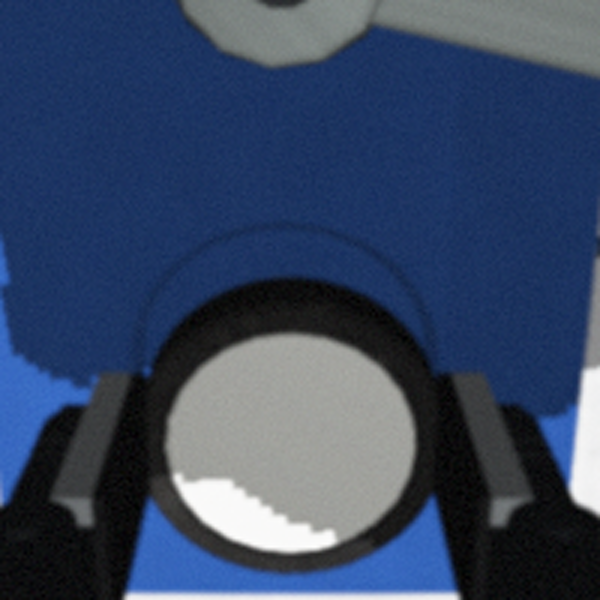

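Run:
```python
from tilefit import *
import pickle
from plant import env
s=env.get_state(); c=pickle.load(open("q_wrist.pkl","rb"))
f=lambda x,y:(160+(x+.5)/3-.5,120+(y+.5)/3-.5)
pts=[(287,222),(200,250),(375,252),(160,284),(413,287),(437,330),(137,330)]
P=np.array([pix(c,f(*p),.014)[:2] for p in pts])
from scipy.optimize import least_squares
r=least_squares(lambda q:np.hypot(*(P-q).T)-.0285,[.5426,-.059]); print(r.x,r.fun*1000)
t=tile_c(c,.1376)
R=Ro.from_quat(s["eef_rot"]).as_matrix()
for n in (r.x,[.5426,-.0589]): print((R.T@np.r_[n-t,0])*100)
```

```text
[ 0.54261251 -0.06012251] [ 0.66436172 -0.16345274 -0.21530439 -0.07266891 -0.32377399 -0.04901866
 -0.28933843]
[-6.44318501e-02 -3.33748249e-02 -8.11058457e-05]
[-7.90672292e-02 -1.54753510e-01 -1.07630603e-04]
```

>>> arm_command(dp=[[-0.07, -0.06, 0.4], [-0.07, -0.06, 0.8], [-0.07, -0.06, 1.2], [-0.07, -0.06, 1.4], [-0.07, -0.06, 1.4]], dr=[[0, 0, 0], [0, 0, 0], [0, 0, 0], [0, 0, 0], [0, 0, 0]])

```text
t: 12.97
tool_pos: [0.5429, -0.0546, -0.0104]
eef_rot: [0.999, -0.054, -0.001, 0.0]
ft_force: [-0.2, 0.1, -1.8]
grip_width: 0.536
```

```bash
python3 look.py r wrist
python3 - <<'E'
from tilefit import *
import pickle
c=pickle.load(open("r_wrist.pkl","rb")); print(tile_c(c,.1376)); crop(c,160,150,360,320,4,"pics/r2.png")
E
```

```text
12.9667 [ 0.5429 -0.0546 -0.0104] [ 9.986e-01 -5.380e-02 -5.000e-04  1.000e-04] [-0.16  0.08 -1.82] 0.5357879452305874 [-0.498  0.44   0.613  1.909 -0.32   0.892  0.167]
[ 0.5420078 -0.0578694]
```

View pics/r2.png

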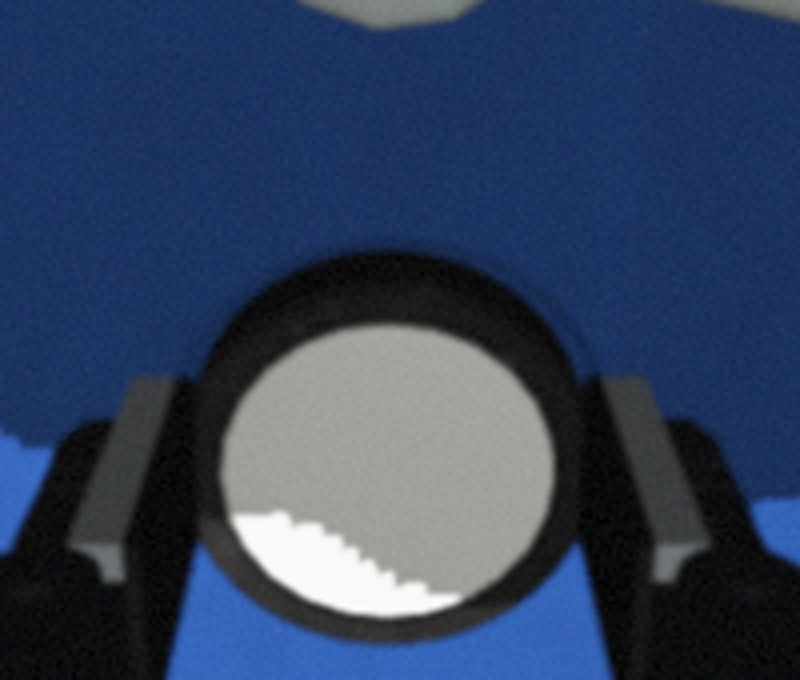

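>>> arm_command(dp=[[0, 0.12, 0], [0, 0.12, 0], [0, 0.12, 0]], dr=[[0, 0, 0], [0, 0, 0], [0, 0, 0]])

```text
t: 13.27
tool_pos: [0.5434, -0.0559, -0.0096]
eef_rot: [0.999, -0.054, 0.0, -0.0]
ft_force: [-0.1, -2.0, -1.5]
grip_width: 0.533
```

```bash
python3 look.py s wrist
python3 - <<'E'
from tilefit import *
import pickle
c=pickle.load(open("s_wrist.pkl","rb")); print(tile_c(c,.1376)); crop(c,160,150,360,320,4,"pics/s2.png")
E
```

```text
13.2667 [ 0.5434 -0.0559 -0.0096] [ 9.985e-01 -5.390e-02  1.000e-04 -1.000e-04] [-0.11 -2.04 -1.54] 0.5334538611915262 [-0.496  0.439  0.614  1.908 -0.32   0.892  0.17 ]
[ 0.54245223 -0.05913522]
```

View pics/s2.png

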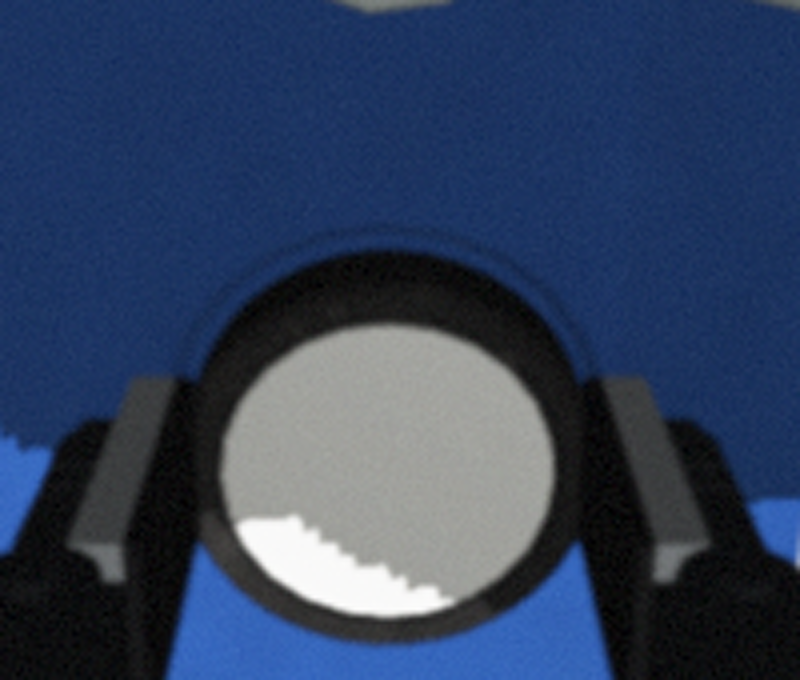

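>>> arm_command(dp=[[0, 0, 0.1], [0, 0, 0.2], [0, 0, 0.3], [0, 0, 0.3]], dr=[[0, 0, 0], [0, 0, 0], [0, 0, 0], [0, 0, 0]])

```text
t: 13.65
tool_pos: [0.5432, -0.0558, -0.0129]
eef_rot: [0.999, -0.054, -0.0, -0.0]
ft_force: [-0.6, -0.0, -1.1]
grip_width: 0.534
```

>>> arm_command(dp=[[0, 0, 0], [0, 0, 0], [0, 0, 0], [0, 0, 0]], dr=[[0, 0, 0], [0, 0, 0], [0, 0, 0], [0, 0, 0]], hand=70)

```text
t: 13.98
tool_pos: [0.5434, -0.0558, -0.0126]
eef_rot: [0.999, -0.054, 0.0, -0.0]
ft_force: [-0.1, -0.3, -0.2]
grip_width: 0.697
```

>>> arm_command(dp=[[0, 0, -0.5], [0, 0, -2], [0, 0, -4], [0, 0, -6], [0, 0, -8]], dr=[[0, 0, 0], [0, 0, 0], [0, 0, 0], [0, 0, 0], [0, 0, 0]])

```text
t: 14.4
tool_pos: [0.5431, -0.056, 0.0685]
eef_rot: [0.999, -0.054, -0.0, 0.0]
ft_force: [0.9, 0.7, -0.3]
grip_width: 0.702
```

>>> arm_command(dp=[[0, 0, -0.5], [0, 0, -0.5], [0, 0, -0.5]], dr=[[0, 0, 0], [0, 0, 0], [0, 0, 0]], hand=0)

```text
t: 14.65
tool_pos: [0.5431, -0.0556, 0.072]
eef_rot: [0.999, -0.054, 0.0, -0.0]
ft_force: [0.3, 0.1, -0.2]
grip_width: 0.284
```

```bash
python3 look.py t wrist,scene,side
python3 - <<'E'
from tilefit import *
import pickle
c=pickle.load(open("t_wrist.pkl","rb"));a=pickle.load(open("t_side.pkl","rb"))
crop(c,130,60,400,300,2.9,"pics/t2.png"); crop(a,200,150,320,250,5,"pics/t3.png")
E
```

```text
14.65 [ 0.5431 -0.0556  0.072 ] [ 9.986e-01 -5.370e-02  0.000e+00 -2.000e-04] [ 0.27  0.11 -0.19] 0.2837591774592105 [-0.552  0.316  0.67   1.855 -0.225  1.047  0.099]
```

View pics/t2.png

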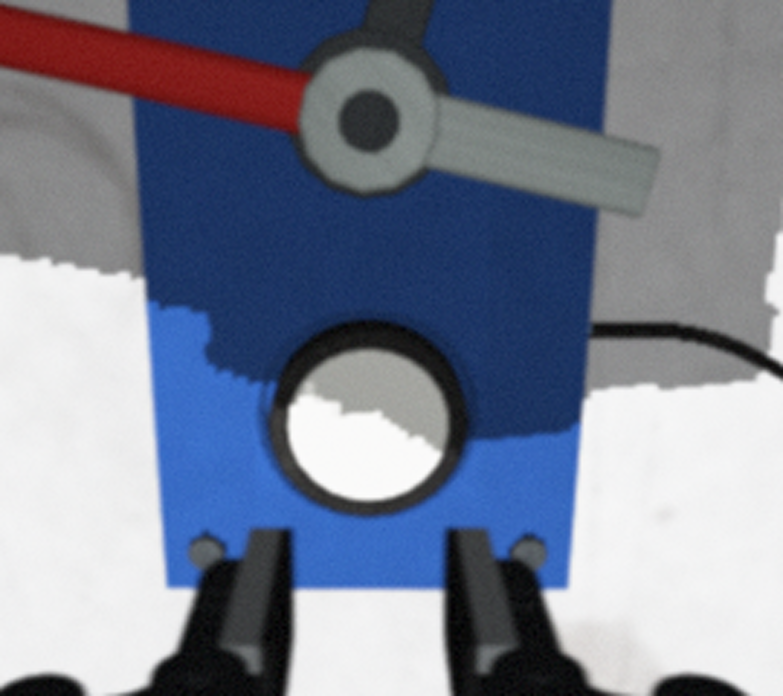

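View pics/t3.png

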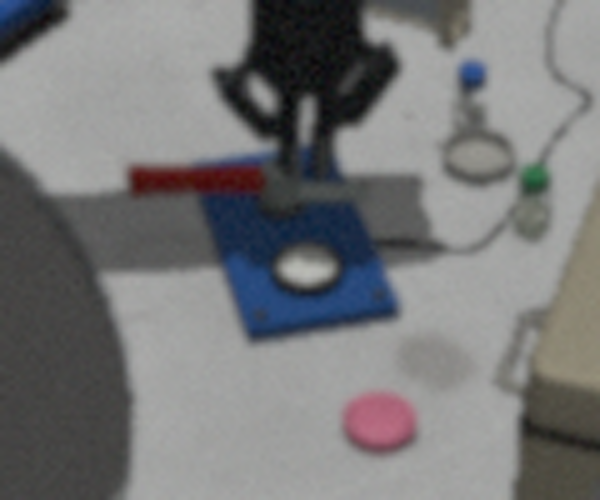

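Run:
```python
from tilefit import *
import pickle
c=pickle.load(open("t_wrist.pkl","rb"))
g=cv2.cvtColor(c["img"],cv2.COLOR_BGR2GRAY); m=(g>100).astype(np.uint8)
n,l,st,ce=cv2.connectedComponentsWithStats(m)
q=[q for q in range(1,n) if 700<st[q,4]<9000 and abs(ce[q,0]-258)<25 and 150<ce[q,1]<290]; print(st[q],ce[q])
ct,_=cv2.findContours((l==q[0]).astype(np.uint8),cv2.RETR_EXTERNAL,cv2.CHAIN_APPROX_NONE)
cz=-(np.array(c["R"]).T@c["t"]); print(cz)
P=np.array([pix(c,p,.021) for p in ct[0][:,0].astype(float)])[:,:2]
s=np.linalg.lstsq(np.c_[2*P,np.ones(len(P))],(P**2).sum(1),rcond=None)[0]; r=np.sqrt(s[2]+s[0]**2+s[1]**2)
print("D",2e3*r,"top z", cz[2]-(cz[2]-.021)*39.25/(2e3*r), s[:2])
f=lambda x,y:(130+(x+.5)/2.9-.5,60+(y+.5)/2.9-.5)
h=pix(c,f(368,122),.057);print("hub",h); e=pix(c,f(649,182),.029);print(e, np.linalg.norm((e-h)[:2]),np.degrees(np.arctan2(*(e-h)[[1,0]])))
a=pix(c,f(0,36),.05); print("handle angle",np.degrees(np.arctan2(*(h-a)[[1,0]])))
```

```text
[[ 229  181   56   52 2312]] [[256.35813149 206.52811419]]
[0.55149325 0.02353809 0.24385868]
D 39.63490955801125 top z 0.02316426466561966 [ 0.54204151 -0.0592727 ]
hub [0.55036168 0.01536603 0.057     ]
[ 0.61094686 -0.00515296  0.029     ] 0.06396556738811453 -18.710211426280768
handle angle -19.251286162160472
```

>>> arm_command(dp=[[0, 0.3, 1.5], [0, 0.3, 3], [0, 0.3, 4.2], [0, 0.3, 4.2], [0, 0.3, 4.2]], dr=[[0, 0, 0], [0, 0, 0], [0, 0, 0], [0, 0, 0], [0, 0, 0]], hand=0)

```text
t: 15.22
tool_pos: [0.5422, -0.0589, 0.0295]
eef_rot: [0.999, -0.054, -0.001, 0.0]
ft_force: [-0.4, -0.7, -0.6]
grip_width: -0.004
```

```bash
python3 look.py u wrist,side
python3 - <<'E'
from h import *
import pickle
a=pickle.load(open("u_side.pkl","rb"));crop(a,200,150,320,250,5,"pics/u3.png")
E
```

```text
15.2167 [ 0.5422 -0.0589  0.0295] [ 9.985e-01 -5.390e-02 -1.000e-03  3.000e-04] [-0.42 -0.69 -0.59] -0.004156080261948056 [-0.522  0.378  0.647  1.887 -0.273  0.968  0.14 ]
```

View pics/u_wrist.png

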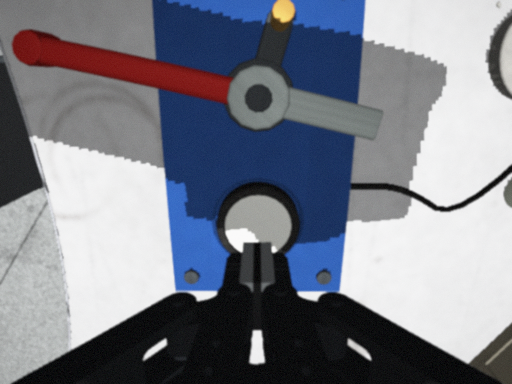

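View pics/u3.png

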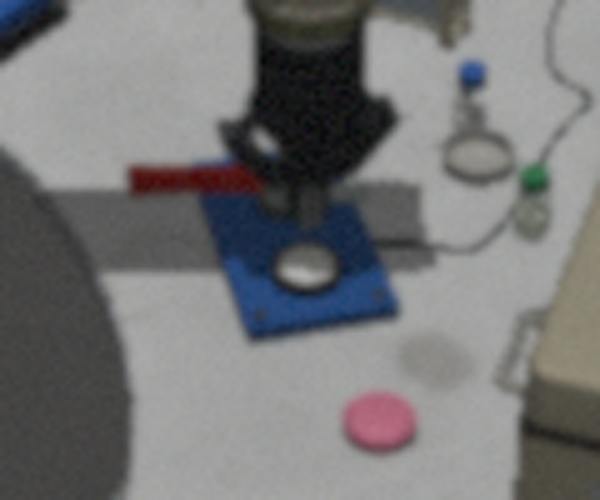

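>>> arm_command(dp=[[0, 0, 0.8], [0, 0, 1.5], [0, 0, 1.8], [0, 0, 1.8]], dr=[[0, 0, 0], [0, 0, 0], [0, 0, 0], [0, 0, 0]])

```text
t: 15.65
tool_pos: [0.5422, -0.0587, 0.0113]
eef_rot: [0.999, -0.054, -0.001, 0.0]
ft_force: [-0.2, -0.5, 0.4]
grip_width: 0.003
```

>>> arm_command(dp=[[0, 0, 0.3], [0, 0, 0.5], [0, 0, 0.5]], dr=[[0, 0, 0], [0, 0, 0], [0, 0, 0]])

```text
t: 15.9
tool_pos: [0.5428, -0.0588, 0.007]
eef_rot: [0.999, -0.054, -0.0, -0.0]
ft_force: [0.4, 0.3, -0.3]
grip_width: 0.001
```

>>> arm_command(dp=[[0, 0, 0.3], [0, 0, 0.3]], dr=[[0, 0, 0], [0, 0, 0]])

```text
t: 16.07
tool_pos: [0.5428, -0.0588, 0.004]
eef_rot: [0.999, -0.054, -0.0, -0.0]
ft_force: [0.0, 0.2, -0.4]
grip_width: -0.002
```

>>> arm_command(dp=[[0, 0, 0.3], [0, 0, 0.3]], dr=[[0, 0, 0], [0, 0, 0]])

```text
t: 16.23
tool_pos: [0.5427, -0.0587, 0.0008]
eef_rot: [0.999, -0.054, -0.0, -0.0]
ft_force: [-0.1, -0.1, -0.3]
grip_width: -0.003
```

>>> arm_command(dp=[[0, 0, 0.2], [0, 0, 0.2]], dr=[[0, 0, 0], [0, 0, 0]])

```text
t: 16.4
tool_pos: [0.5427, -0.0588, -0.001]
eef_rot: [0.999, -0.054, -0.0, -0.0]
ft_force: [-0.6, 0.5, 0.5]
grip_width: -0.003
```

>>> arm_command(dp=[[0, 0, 0.2], [0, 0, 0.2]], dr=[[0, 0, 0], [0, 0, 0]])

```text
t: 16.57
tool_pos: [0.5428, -0.0588, -0.003]
eef_rot: [0.999, -0.054, -0.0, -0.0]
ft_force: [-0.1, 1.2, -0.2]
grip_width: -0.003
```

>>> arm_command(dp=[[0, 0, 0.2], [0, 0, 0.2]], dr=[[0, 0, 0], [0, 0, 0]])

```text
t: 16.73
tool_pos: [0.5428, -0.0588, -0.005]
eef_rot: [0.999, -0.054, -0.0, -0.0]
ft_force: [-0.2, -0.4, 0.0]
grip_width: 0.004
```

>>> arm_command(dp=[[0, 0, 0.2], [0, 0, 0.2]], dr=[[0, 0, 0], [0, 0, 0]])

```text
t: 16.9
tool_pos: [0.5428, -0.0588, -0.007]
eef_rot: [0.999, -0.054, -0.0, -0.0]
ft_force: [0.2, -0.4, 0.1]
grip_width: 0.004
```

```bash
python3 look.py v wrist,side
python3 - <<'E'
from h import *
import pickle
a=pickle.load(open("v_side.pkl","rb"));crop(a,200,150,320,250,5,"pics/v3.png")
E
```

```text
16.9 [ 0.5428 -0.0588 -0.007 ] [ 9.986e-01 -5.380e-02 -2.000e-04 -0.000e+00] [ 0.16 -0.4   0.06] 0.003645956358330323 [-0.495  0.435  0.62   1.907 -0.319  0.898  0.174]
```

View pics/v_wrist.png

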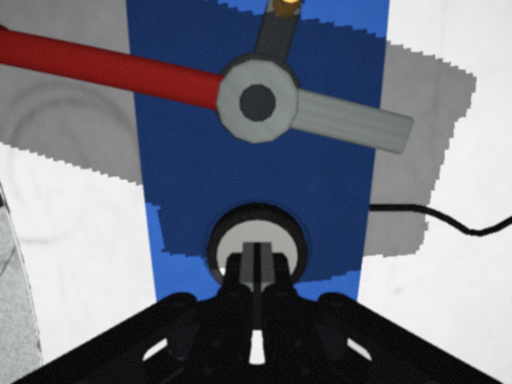

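View pics/v3.png

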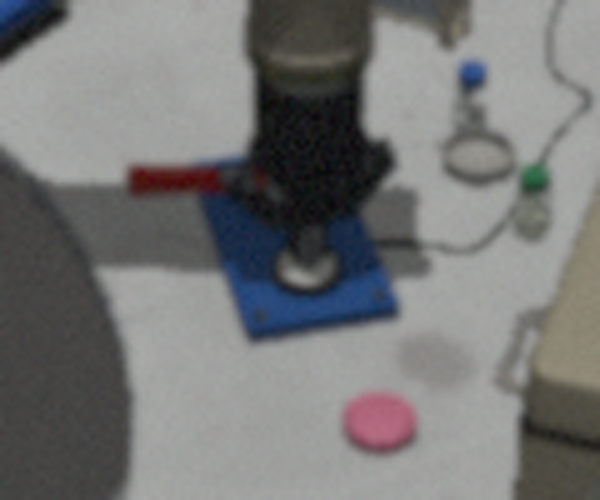

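>>> arm_command(dp=[[0, 0, 0.2], [0, 0, 0.2]], dr=[[0, 0, 0], [0, 0, 0]])

```text
t: 17.17
tool_pos: [0.5433, -0.0589, -0.0079]
eef_rot: [0.999, -0.054, 0.0, -0.0]
ft_force: [-4.0, 0.5, 11.3]
grip_width: 0.002
```

>>> arm_command(dp=[[0, 0, 0.2], [0, 0, 0.2]], dr=[[0, 0, 0], [0, 0, 0]])

```text
t: 17.33
tool_pos: [0.5434, -0.0588, -0.008]
eef_rot: [0.999, -0.054, 0.0, -0.001]
ft_force: [-15.3, 2.4, 39.5]
grip_width: -0.002
```

>>> arm_command(dp=[[0, 0, 0.2], [0, 0, 0.2]], dr=[[0, 0, 0], [0, 0, 0]])

```text
t: 17.5
tool_pos: [0.5435, -0.0588, -0.0082]
eef_rot: [0.999, -0.054, 0.0, -0.002]
ft_force: [-26.7, 3.7, 67.1]
grip_width: -0.001
```

I batched those press steps, and the last one reached 67 N on the tile. That's more than I intended, so I'm backing off.

>>> arm_command(dp=[[0, 0, -0.6], [0, 0, -2.5], [0, 0, -5], [0, 0, -7.5], [0, 0, -9]], dr=[[0, 0, 0], [0, 0, 0], [0, 0, 0], [0, 0, 0], [0, 0, 0]])

```text
t: 17.92
tool_pos: [0.5438, -0.0591, 0.0797]
eef_rot: [0.999, -0.054, 0.001, -0.0]
ft_force: [0.3, 0.6, -0.4]
grip_width: 0.004
```

>>> arm_command(dp=[[0, 0, 0], [0, 0, 0], [0, 0, 0]], dr=[[0, 0, 0], [0, 0, 0], [0, 0, 0]])

```text
t: 18.17
tool_pos: [0.5425, -0.0586, 0.0765]
eef_rot: [0.999, -0.054, -0.0, -0.0]
ft_force: [-0.5, -0.1, -0.7]
grip_width: -0.002
```

```bash
python3 look.py w wrist,side
python3 - <<'E'
from h import *
import pickle
c=pickle.load(open("w_wrist.pkl","rb"));crop(c,150,30,400,270,3,"pics/w2.png")
E
```

```text
18.1667 [ 0.5425 -0.0586  0.0765] [ 9.986e-01 -5.370e-02 -4.000e-04 -1.000e-04] [-0.49 -0.1  -0.71] -0.002177375190214768 [-0.553  0.31   0.676  1.851 -0.221  1.057  0.102]
```

View pics/w2.png

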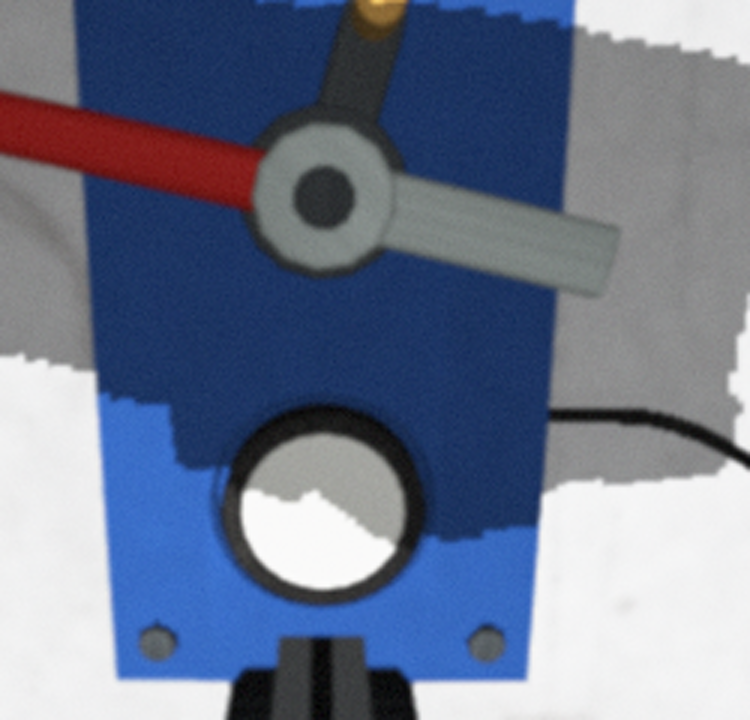

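View pics/w_wrist.png

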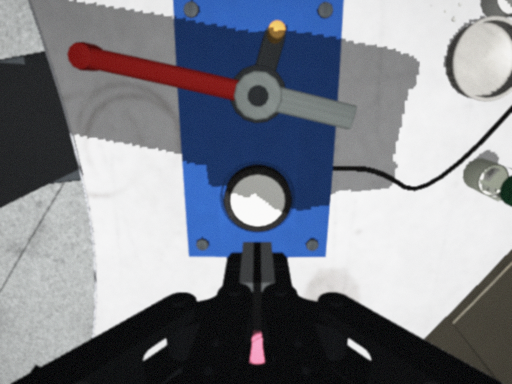

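Run:
```python
from h import *
import pickle
from plant import env
c=pickle.load(open("w_wrist.pkl","rb"));u=pickle.load(open("u_wrist.pkl","rb"));a=pickle.load(open("e_scene.pkl","rb"))
print("stapler",pix(a,(181,158),.03),pix(a,(172,166),.0),pix(a,(192,152),.04))
def ang(v):return np.degrees(np.arctan2(v[1],v[0]))
f=lambda x,y:(150+(x+.5)/3-.5,30+(y+.5)/3-.5)
h=pix(c,f(323.5,197.5),.057);print("hub",h)
p=pix(c,(277,28),.046);print("pin",p,np.linalg.norm((p-h)[:2]),ang(p-h))
e=pix(c,(83,55),.051);print("post",e,np.linalg.norm((e-h)[:2]),ang(e-h))
h=pix(u,(258,98),.057);p=pix(u,(284,11),.046);e=pix(u,(34,47),.051);print(h,np.linalg.norm((p-h)[:2]),ang(p-h),np.linalg.norm((e-h)[:2]),ang(e-h))
piv=np.array([.5506,.0155]); ha=161.
H=np.array([np.cos(np.radians(ha)),np.sin(np.radians(ha))]);T=np.array([H[1],-H[0]])
s=env.get_state()
C=piv+.08*H-.03*T; print(C); to(s,[*C,.06],ha-180);to(s,[*C,.004],ha-180)
```

```text
stapler [0.41606759 0.29093627 0.03      ] [0.38685012 0.30676005 0.        ] [0.45739969 0.29079001 0.04      ]
hub [0.55054135 0.01549315 0.057     ]
pin [0.56540466 0.0508913  0.046     ] 0.038392017681280734 67.222977420609
post [0.45408251 0.04963671 0.051     ] 0.10232345685558668 160.50754945608304
[0.55056639 0.01539863 0.057     ] 0.03768092006167723 66.6851327238736 0.10094072252724583 160.52621207789312
[0.46519147 0.0131799 ]
dp [-8.43 -6.33  1.63] dr [ 0.   0.1 12.8]
dp [-8.42 -6.33  7.23] dr [ 0.   0.1 12.8]
```

>>> arm_command(dp=[[-2, -1.5, 0.3], [-4.3, -3.2, 0.6], [-6.6, -5, 1], [-8.2, -6.3, 1.6], [-8.2, -6.3, 1.6]], dr=[[0, 0, 4], [0, 0, 8], [0, 0, 13], [0, 0, 13], [0, 0, 13]])

```text
t: 18.68
tool_pos: [0.4644, 0.0156, 0.0593]
eef_rot: [0.986, -0.165, -0.002, -0.0]
ft_force: [0.5, 0.0, -0.3]
grip_width: 0.001
```

>>> arm_command(dp=[[0, 0, 0], [0, 0, 0], [0, 0, 0]], dr=[[0, 0, 0], [0, 0, 0], [0, 0, 0]])

```text
t: 18.93
tool_pos: [0.4688, 0.0118, 0.0613]
eef_rot: [0.986, -0.167, 0.0, 0.0]
ft_force: [0.7, 0.3, -1.5]
grip_width: -0.004
```

```bash
python3 look.py x wrist,side
python3 - <<'E'
from h import *
import pickle
from plant import env
s=env.get_state()
piv=np.array([.5506,.0155]); ha=160.5
H=np.array([np.cos(np.radians(ha)),np.sin(np.radians(ha))]);T=np.array([H[1],-H[0]])
C=piv+.078*H-.03*T; to(s,[*C,.004],ha-180)
E
```

```text
18.9333 [0.4688 0.0118 0.0613] [ 9.86e-01 -1.67e-01  2.00e-04  3.00e-04] [ 0.75  0.35 -1.52] -0.003982293795311434 [-0.767  0.136  0.691  2.055 -0.103  0.984 -0.359]
dp [-0.2  -0.08  5.73] dr [ 0.  -0.   0.3]
```

View pics/x_wrist.png

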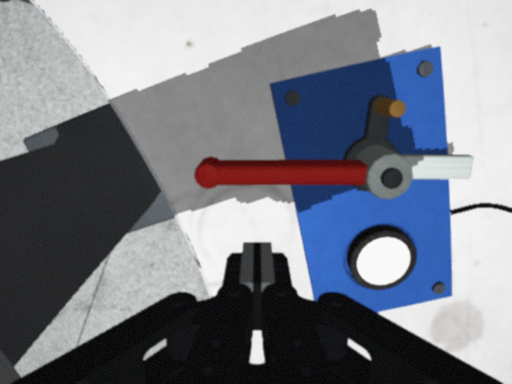

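>>> arm_command(dp=[[-0.1, -0.1, 1.5], [-0.2, -0.1, 3], [-0.2, -0.1, 4.5], [-0.2, -0.1, 5.7], [-0.2, -0.1, 5.7]], dr=[[0, 0, 0], [0, 0, 0], [0, 0, 0], [0, 0, 0], [0, 0, 0]])

```text
t: 19.45
tool_pos: [0.4654, 0.0134, 0.0024]
eef_rot: [0.986, -0.167, -0.001, 0.001]
ft_force: [-0.5, 0.6, -0.2]
grip_width: -0.002
```

>>> arm_command(dp=[[0, 0, 0], [0, 0, 0]], dr=[[0, 0, 0], [0, 0, 0]])

```text
t: 19.62
tool_pos: [0.4672, 0.0139, 0.0049]
eef_rot: [0.986, -0.167, 0.0, -0.0]
ft_force: [-0.4, 0.4, 0.3]
grip_width: 0.004
```

```bash
python3 look.py y wrist,side
python3 - <<'E'
from h import *
import pickle
c=pickle.load(open("y_side.pkl","rb"));crop(c,200,150,320,250,5,"pics/y3.png")
E
```

```text
19.6167 [0.4672 0.0139 0.0049] [ 9.860e-01 -1.668e-01  4.000e-04 -0.000e+00] [-0.43  0.41  0.31] 0.003699654499465626 [-0.733  0.242  0.668  2.101 -0.198  0.858 -0.285]
```

View pics/y_wrist.png

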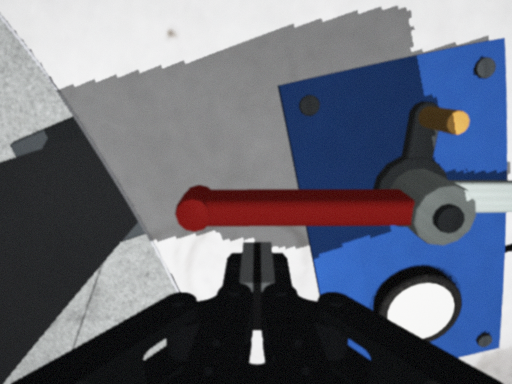

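View pics/y3.png

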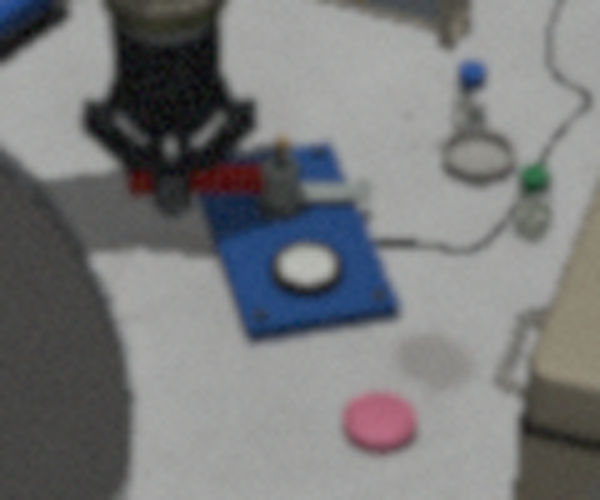

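>>> arm_command(dp=[[0, -0.4, 0], [0, -0.8, 0], [0, -0.8, 0]], dr=[[0, 0, 0], [0, 0, 0], [0, 0, 0]])

```text
t: 19.97
tool_pos: [0.4698, 0.023, 0.0047]
eef_rot: [0.986, -0.166, 0.0, -0.0]
ft_force: [0.7, 0.4, -0.4]
grip_width: -0.001
```

>>> arm_command(dp=[[0, -0.2, 0], [0, -0.2, 0]], dr=[[0, 0, 0], [0, 0, 0]])

```text
t: 20.13
tool_pos: [0.4701, 0.0241, 0.0044]
eef_rot: [0.986, -0.166, 0.0, -0.0]
ft_force: [0.6, -0.4, -0.3]
grip_width: 0.004
```

>>> arm_command(dp=[[0, -0.2, 0], [0, -0.2, 0]], dr=[[0, 0, 0], [0, 0, 0]])

```text
t: 20.3
tool_pos: [0.4705, 0.0256, 0.0043]
eef_rot: [0.986, -0.167, -0.0, 0.0]
ft_force: [0.7, 0.6, 0.2]
grip_width: 0.006
```

>>> arm_command(dp=[[0, -0.2, 0], [0, -0.2, 0]], dr=[[0, 0, 0], [0, 0, 0]])

```text
t: 20.47
tool_pos: [0.4708, 0.0266, 0.0042]
eef_rot: [0.986, -0.167, -0.0, 0.001]
ft_force: [-1.8, -3.9, 2.5]
grip_width: -0.001
```

Run:
```python
import numpy as np
p=np.array([7.9,-1.62])
for t in (1,2,2.5,3,4.5,5,7,7.5,10,12.5):
    a=np.radians(t);print(t,(p-np.array([[np.cos(a),-np.sin(a)],[np.sin(a),np.cos(a)]])@p).round(3))
```

```text
1 [-0.027 -0.138]
2 [-0.052 -0.277]
2.5 [-0.063 -0.346]
3 [-0.074 -0.416]
4.5 [-0.103 -0.625]
5 [-0.111 -0.695]
7 [-0.139 -0.975]
7.5 [-0.144 -1.045]
10 [-0.161 -1.396]
12.5 [-0.163 -1.748]
```

>>> arm_command(dp=[[-0.03, -0.14, 0], [-0.05, -0.28, 0], [-0.08, -0.45, 0], [-0.11, -0.7, 0], [-0.14, -0.98, 0]], dr=[[0, 0, 1], [0, 0, 2], [0, 0, 3.2], [0, 0, 5], [0, 0, 7]])

```text
t: 20.88
tool_pos: [0.4724, 0.0357, 0.0041]
eef_rot: [0.974, -0.228, -0.001, 0.001]
ft_force: [-3.0, -6.7, 3.5]
grip_width: -0.002
```

```bash
cat > lev.py <<'E'
from h import *
from plant import env
s=env.get_state(); piv=np.array([.5506,.0155])
R=Ro.from_quat(s["eef_rot"]).as_matrix(); yaw=np.degrees(np.arctan2(R[1,0],R[0,0]))
q=R.T@np.r_[piv-s["tool_pos"][:2],0]
F=R.T@s["ft_force"]
print("t",round(s["t"],2),"ha",round(yaw+180,2),"pivot in tool cm",(q*100).round(2)[:2],"z",s["tool_pos"][2].round(4),"F tool",F.round(1),"q",s["joint_positions"].round(2))
E
python3 lev.py
```

```text
t 20.88 ha 153.65 pivot in tool cm [ 7.9  -1.66] z 0.0041 F tool [ 0.3  7.3 -3.5] q [-0.78  0.26  0.67  2.08 -0.21  0.86 -0.44]
```

>>> arm_command(dp=[[-0.06, -0.35, 0], [-0.11, -0.69, 0], [-0.14, -1.04, 0], [-0.16, -1.4, 0], [-0.16, -1.75, 0]], dr=[[0, 0, 2.5], [0, 0, 5], [0, 0, 7.5], [0, 0, 10], [0, 0, 12.5]])

```text
t: 21.3
tool_pos: [0.4786, 0.0522, 0.0041]
eef_rot: [0.943, -0.333, -0.001, 0.001]
ft_force: [-3.5, -7.3, 5.0]
grip_width: 0.0
```

```bash
python3 lev.py
```

```text
t 21.3 ha 141.12 pivot in tool cm [ 7.91 -1.67] z 0.0041 F tool [ 1.8  7.9 -4.9] q [-0.83  0.29  0.7   2.07 -0.24  0.87 -0.67]
```

>>> arm_command(dp=[[-0.06, -0.35, 0], [-0.11, -0.69, 0], [-0.14, -1.04, 0], [-0.16, -1.4, 0], [-0.16, -1.75, 0]], dr=[[0, 0, 2.5], [0, 0, 5], [0, 0, 7.5], [0, 0, 10], [0, 0, 12.5]])

```text
t: 21.72
tool_pos: [0.4881, 0.0669, 0.0041]
eef_rot: [0.901, -0.433, -0.001, 0.001]
ft_force: [-5.7, -6.3, 6.1]
grip_width: -0.0
```

```bash
python3 lev.py
```

```text
t 21.72 ha 128.63 pivot in tool cm [ 7.92 -1.68] z 0.0041 F tool [ 1.4  8.3 -6.1] q [-0.87  0.32  0.73  2.04 -0.28  0.88 -0.89]
```

>>> arm_command(dp=[[-0.06, -0.35, -0.02], [-0.11, -0.69, -0.04], [-0.14, -1.04, -0.06], [-0.16, -1.4, -0.08], [-0.16, -1.75, -0.08]], dr=[[0, 0, 2.5], [0, 0, 5], [0, 0, 7.5], [0, 0, 10], [0, 0, 12.5]])

```text
t: 22.13
tool_pos: [0.4998, 0.0789, 0.0042]
eef_rot: [0.849, -0.529, -0.001, 0.002]
ft_force: [-6.1, -7.1, 0.5]
grip_width: 0.001
```

```bash
python3 lev.py
```

```text
t 22.13 ha 116.13 pivot in tool cm [ 7.93 -1.77] z 0.0042 F tool [ 3.7  8.6 -0.4] q [-0.91  0.36  0.76  2.   -0.32  0.9  -1.09]
```

>>> arm_command(dp=[[-0.06, -0.35, 0], [-0.11, -0.69, 0], [-0.14, -1.04, 0], [-0.16, -1.4, 0], [-0.16, -1.75, 0]], dr=[[0, 0, 2.5], [0, 0, 5], [0, 0, 7.5], [0, 0, 10], [0, 0, 12.5]])

```text
t: 22.55
tool_pos: [0.5145, 0.0884, 0.0042]
eef_rot: [0.786, -0.618, -0.001, 0.002]
ft_force: [-8.1, -5.3, 1.4]
grip_width: 0.001
```

```bash
python3 lev.py; python3 look.py z wrist
```

```text
t 22.55 ha 103.64 pivot in tool cm [ 7.93 -1.79] z 0.0042 F tool [ 3.2  9.1 -1.3] q [-0.93  0.41  0.8   1.96 -0.37  0.92 -1.28]
22.55 [0.5145 0.0884 0.0042] [ 0.7861 -0.6181 -0.0014  0.002 ] [-8.1  -5.3   1.35] 0.0009616830785199386 [-0.933  0.414  0.796  1.965 -0.369  0.918 -1.281]
```

View pics/z_wrist.png

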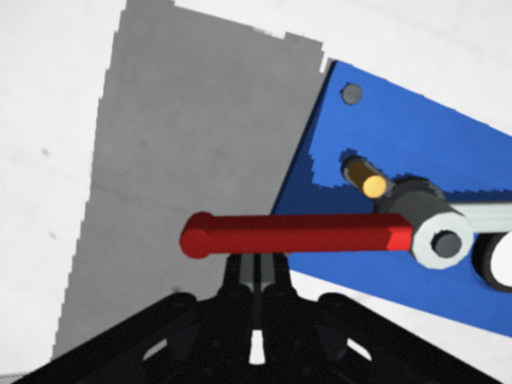

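>>> arm_command(dp=[[-0.06, -0.35, 0], [-0.11, -0.69, 0], [-0.14, -1.04, 0], [-0.16, -1.4, 0]], dr=[[0, 0, 2.5], [0, 0, 5], [0, 0, 7.5], [0, 0, 10]])

```text
t: 22.93
tool_pos: [0.5275, 0.0937, 0.0041]
eef_rot: [0.729, -0.684, -0.001, 0.002]
ft_force: [-8.8, -3.3, 3.3]
grip_width: 0.003
```

```bash
python3 lev.py; python3 look.py aa wrist
python3 - <<'E'
from h import *
import pickle
c=pickle.load(open("aa_wrist.pkl","rb"));crop(c,280,130,480,290,4,"pics/aa2.png")
E
```

```text
t 22.93 ha 93.66 pivot in tool cm [ 7.95 -1.8 ] z 0.0041 F tool [ 2.8  9.  -3.3] q [-0.95  0.46  0.82  1.93 -0.41  0.94 -1.43]
22.9333 [0.5275 0.0937 0.0041] [ 0.7293 -0.6841 -0.0015  0.0021] [-8.76 -3.32  3.33] 0.003425538762964994 [-0.945  0.456  0.822  1.93  -0.412  0.937 -1.429]
```

View pics/aa2.png

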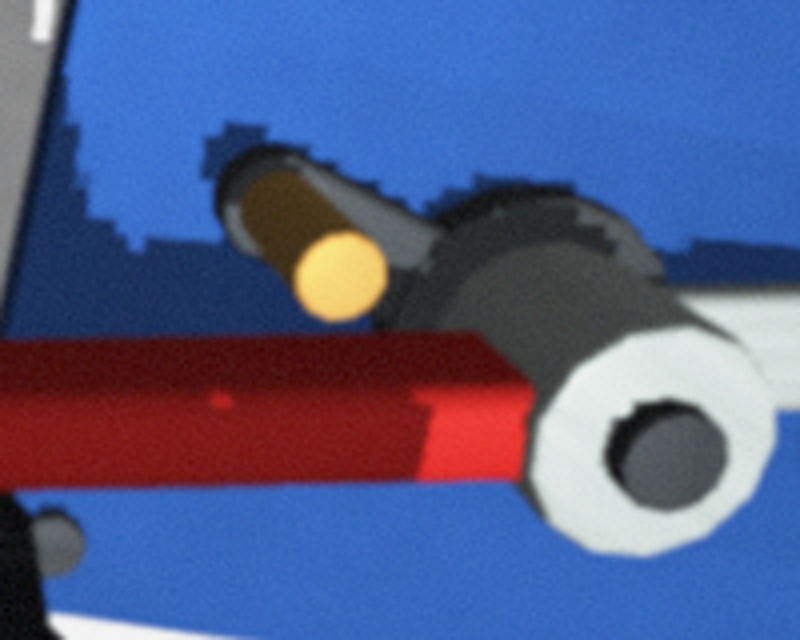

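>>> arm_command(dp=[[-0.04, -0.21, -0.02], [-0.07, -0.42, -0.03], [-0.1, -0.62, -0.03], [-0.12, -0.76, -0.03]], dr=[[0, 0, 1.5], [0, 0, 3], [0, 0, 4.5], [0, 0, 5.5]])

```text
t: 23.32
tool_pos: [0.5348, 0.0956, 0.0042]
eef_rot: [-0.696, 0.718, 0.002, -0.002]
ft_force: [-9.0, -2.7, 0.5]
grip_width: -0.0
```

```bash
python3 lev.py; python3 look.py ab wrist
python3 - <<'E'
from h import *
import pickle
c=pickle.load(open("ab_wrist.pkl","rb"));crop(c,280,130,480,290,4,"pics/ab2.png")
E
```

```text
t 23.32 ha 88.22 pivot in tool cm [ 7.96 -1.83] z 0.0042 F tool [ 3.   8.9 -0.5] q [-0.95  0.48  0.84  1.91 -0.44  0.95 -1.51]
23.3167 [0.5348 0.0956 0.0042] [-0.696   0.718   0.0015 -0.0023] [-8.96 -2.68  0.54] -0.0004866750279412604 [-0.95   0.48   0.837  1.911 -0.436  0.948 -1.508]
```

View pics/ab2.png

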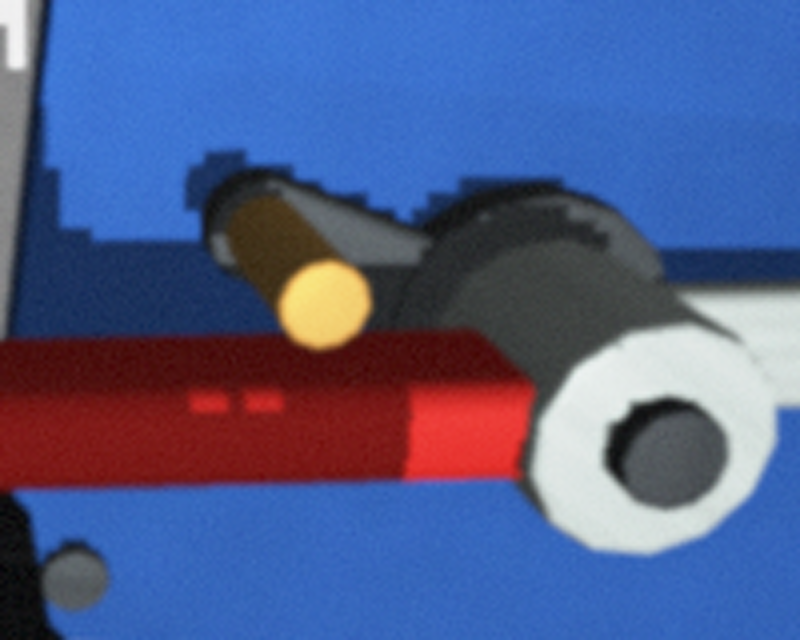

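>>> arm_command(dp=[[-0.03, -0.11, 0], [-0.05, -0.22, 0], [-0.07, -0.33, 0], [-0.08, -0.4, 0]], dr=[[0, 0, 0.8], [0, 0, 1.6], [0, 0, 2.4], [0, 0, 3]])

```text
t: 23.7
tool_pos: [0.5388, 0.0963, 0.0042]
eef_rot: [-0.677, 0.736, 0.001, -0.002]
ft_force: [-9.8, -3.2, 1.6]
grip_width: -0.002
```

```bash
python3 lev.py
```

```text
t 23.7 ha 85.26 pivot in tool cm [ 7.96 -1.85] z 0.0042 F tool [ 4.   9.5 -1.5] q [-0.95  0.49  0.85  1.9  -0.45  0.95 -1.55]
```

>>> arm_command(dp=[[0, -0.06, 0], [0, -0.06, 0]], dr=[[0, 0, 0.4], [0, 0, 0.4]])

```text
t: 23.87
tool_pos: [0.5395, 0.0964, 0.0042]
eef_rot: [-0.675, 0.738, 0.001, -0.002]
ft_force: [-7.5, -2.4, -0.3]
grip_width: 0.004
```

>>> arm_command(dp=[[0, -0.04, 0], [0, -0.04, 0]], dr=[[0, 0, 0.3], [0, 0, 0.3]])

```text
t: 24.03
tool_pos: [0.5398, 0.0965, 0.0042]
eef_rot: [-0.673, 0.74, 0.002, -0.002]
ft_force: [-9.2, -2.3, 0.9]
grip_width: -0.001
```

```bash
python3 lev.py
```

```text
t 24.03 ha 84.6 pivot in tool cm [ 7.96 -1.84] z 0.0042 F tool [ 3.1  8.9 -0.8] q [-0.95  0.5   0.85  1.9  -0.45  0.96 -1.56]
```

>>> arm_command(dp=[[0, -0.05, 0], [0, -0.05, 0]], dr=[[0, 0, 0.3], [0, 0, 0.3]])

```text
t: 24.2
tool_pos: [0.5403, 0.0965, 0.0042]
eef_rot: [-0.671, 0.741, 0.002, -0.002]
ft_force: [-8.1, -1.4, -0.2]
grip_width: -0.001
```

```bash
python3 lev.py; python3 look.py ac wrist
python3 - <<'E'
from h import *
import pickle
c=pickle.load(open("ac_wrist.pkl","rb"));crop(c,280,130,480,290,4,"pics/ac2.png")
E
```

```text
t 24.2 ha 84.3 pivot in tool cm [ 7.96 -1.83] z 0.0042 F tool [2.2 7.9 0.3] q [-0.95  0.5   0.85  1.9  -0.45  0.96 -1.56]
24.2 [0.5403 0.0965 0.0042] [-0.6711  0.7414  0.0016 -0.0022] [-8.11 -1.42 -0.22] -0.0007021377309171342 [-0.952  0.497  0.847  1.897 -0.453  0.957 -1.563]
```

View pics/ac2.png

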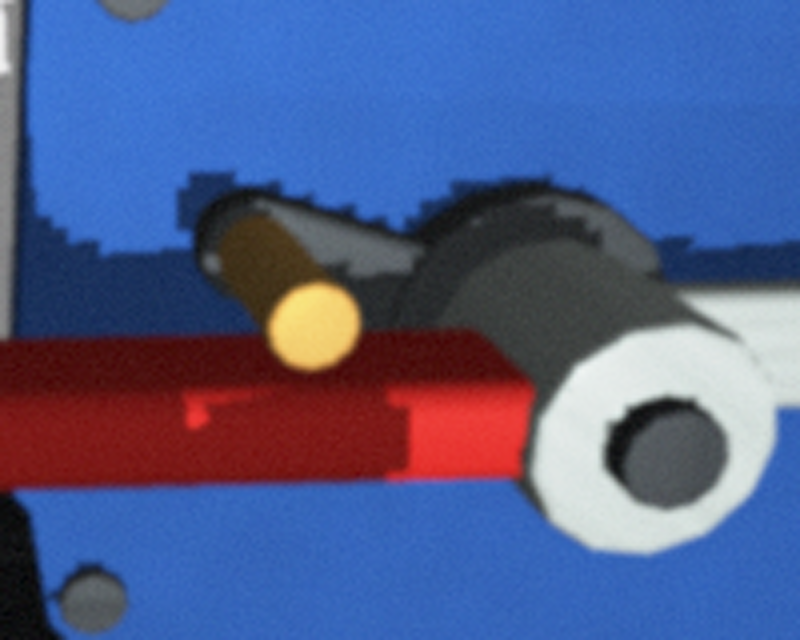

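>>> arm_command(dp=[[0, -0.05, 0], [0, -0.05, 0]], dr=[[0, 0, 0.3], [0, 0, 0.3]])

```text
t: 24.42
tool_pos: [0.5408, 0.0966, 0.0042]
eef_rot: [-0.669, 0.743, 0.002, -0.002]
ft_force: [-6.9, -0.6, 0.1]
grip_width: -0.003
```

>>> arm_command(dp=[[0, -0.04, 0], [0, -0.04, 0]], dr=[[0, 0, 0.3], [0, 0, 0.3]])

```text
t: 24.58
tool_pos: [0.5412, 0.0966, 0.0042]
eef_rot: [-0.667, 0.745, 0.002, -0.002]
ft_force: [-8.6, -1.0, 0.2]
grip_width: -0.001
```

```bash
python3 lev.py
```

```text
t 24.58 ha 83.71 pivot in tool cm [ 7.96 -1.83] z 0.0042 F tool [ 1.9  8.5 -0.2] q [-0.95  0.5   0.85  1.89 -0.46  0.96 -1.57]
```

Now 0.3 mm steps, one at a time.

>>> arm_command(dp=[[0, -0.03, 0], [0, -0.03, 0]], dr=[[0, 0, 0.2], [0, 0, 0.2]])

```text
t: 24.75
tool_pos: [0.5414, 0.0966, 0.0042]
eef_rot: [-0.666, 0.746, 0.002, -0.002]
ft_force: [-8.1, -1.2, 1.5]
grip_width: -0.002
```

>>> arm_command(dp=[[0, -0.03, 0], [0, -0.03, 0]], dr=[[0, 0, 0.2], [0, 0, 0.2]])

```text
t: 24.92
tool_pos: [0.5418, 0.0967, 0.0042]
eef_rot: [-0.665, 0.747, 0.002, -0.002]
ft_force: [-8.7, -0.6, 0.3]
grip_width: 0.003
```

>>> arm_command(dp=[[0, -0.03, 0], [0, -0.03, 0]], dr=[[0, 0, 0.2], [0, 0, 0.2]])

```text
t: 25.08
tool_pos: [0.542, 0.0966, 0.0042]
eef_rot: [-0.663, 0.748, 0.002, -0.002]
ft_force: [-8.8, -1.7, 0.2]
grip_width: -0.001
```

>>> arm_command(dp=[[0, -0.03, 0], [0, -0.03, 0]], dr=[[0, 0, 0.2], [0, 0, 0.2]])

```text
t: 25.25
tool_pos: [0.5422, 0.0967, 0.0042]
eef_rot: [-0.662, 0.749, 0.002, -0.002]
ft_force: [-8.8, -0.8, 2.3]
grip_width: 0.004
```

>>> arm_command(dp=[[0, -0.04, 0], [0, -0.04, 0]], dr=[[0, 0, 0.2], [0, 0, 0.2]])

```text
t: 25.42
tool_pos: [0.5424, 0.0968, 0.0042]
eef_rot: [-0.661, 0.751, 0.002, -0.002]
ft_force: [-9.8, 0.3, 1.9]
grip_width: 0.002
```

```bash
python3 lev.py; python3 look.py ad wrist
python3 - <<'E'
from h import *
import pickle
c=pickle.load(open("ad_wrist.pkl","rb"));crop(c,280,130,480,290,4,"pics/ad2.png")
E
```

```text
t 25.42 ha 82.73 pivot in tool cm [ 7.96 -1.85] z 0.0042 F tool [ 0.9  9.8 -1.8] q [-0.95  0.5   0.85  1.89 -0.46  0.96 -1.58]
25.4167 [0.5424 0.0968 0.0042] [-0.6608  0.7505  0.0021 -0.0023] [-9.79  0.32  1.87] 0.001713790771651546 [-0.951  0.505  0.851  1.891 -0.461  0.961 -1.585]
```

View pics/ad2.png

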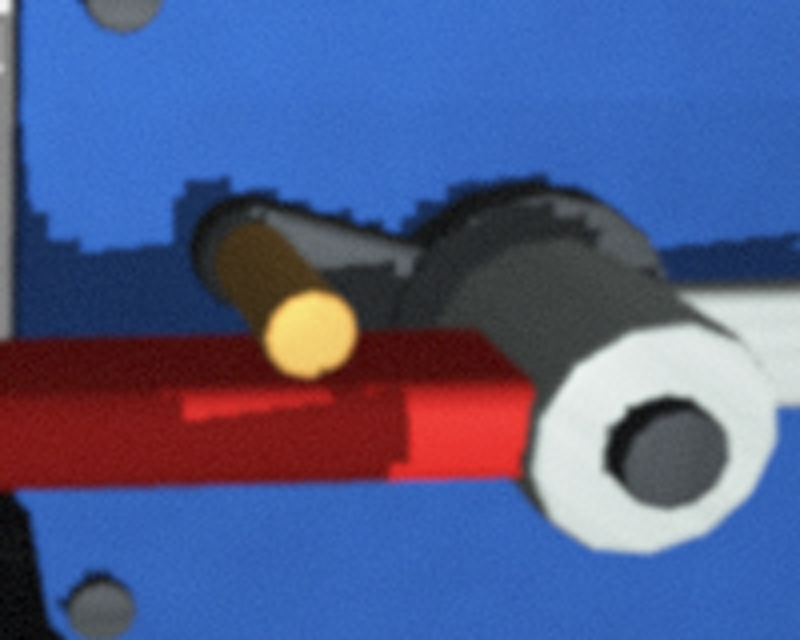

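>>> arm_command(dp=[[0, -0.03, 0], [0, -0.03, 0]], dr=[[0, 0, 0], [0, 0, 0]])

```text
t: 25.63
tool_pos: [0.5425, 0.0968, 0.0042]
eef_rot: [-0.661, 0.75, 0.002, -0.002]
ft_force: [-11.1, -0.2, 2.7]
grip_width: 0.002
```

```bash
python3 lev.py
```

```text
t 25.63 ha 82.74 pivot in tool cm [ 7.96 -1.83] z 0.0042 F tool [ 1.6 11.  -2.7] q [-0.95  0.51  0.85  1.89 -0.46  0.96 -1.58]
```

>>> arm_command(dp=[[0, -0.03, 0], [0, -0.03, 0]], dr=[[0, 0, 0], [0, 0, 0]])

```text
t: 25.8
tool_pos: [0.5426, 0.0968, 0.0042]
eef_rot: [-0.661, 0.75, 0.002, -0.002]
ft_force: [-11.9, 0.3, 3.8]
grip_width: -0.001
```

>>> arm_command(dp=[[0, -0.05, -0.03], [0, -0.05, -0.03]], dr=[[0, 0, 0], [0, 0, 0]])

```text
t: 25.97
tool_pos: [0.5427, 0.0968, 0.0042]
eef_rot: [-0.661, 0.75, 0.003, -0.003]
ft_force: [-12.5, -0.5, 2.0]
grip_width: -0.001
```

>>> arm_command(dp=[[0, -0.05, -0.01], [0, -0.05, -0.01]], dr=[[0, 0, 0], [0, 0, 0]])

```text
t: 26.13
tool_pos: [0.5429, 0.0968, 0.0042]
eef_rot: [-0.661, 0.75, 0.003, -0.003]
ft_force: [-13.4, 1.1, 2.7]
grip_width: 0.001
```

```bash
python3 lev.py
```

```text
t 26.13 ha 82.75 pivot in tool cm [ 7.97 -1.79] z 0.0042 F tool [ 0.6 13.5 -2.6] q [-0.95  0.51  0.85  1.89 -0.46  0.96 -1.58]
```

>>> arm_command(dp=[[0, -0.06, -0.01], [0, -0.06, -0.01]], dr=[[0, 0, 0], [0, 0, 0]])

```text
t: 26.3
tool_pos: [0.5431, 0.0968, 0.0042]
eef_rot: [-0.661, 0.75, 0.003, -0.003]
ft_force: [-14.2, 0.7, 3.4]
grip_width: 0.001
```

```bash
python3 lev.py
```

```text
t 26.3 ha 82.76 pivot in tool cm [ 7.97 -1.77] z 0.0042 F tool [ 1.1 14.2 -3.2] q [-0.95  0.51  0.85  1.89 -0.46  0.97 -1.58]
```

>>> arm_command(dp=[[0, -0.05, -0.02], [0, -0.1, -0.03]], dr=[[0, 0, 0], [0, 0, 0]])

```text
t: 26.47
tool_pos: [0.5434, 0.0967, 0.0042]
eef_rot: [-0.661, 0.75, 0.004, -0.004]
ft_force: [-18.3, 0.6, 3.2]
grip_width: 0.001
```

```bash
python3 lev.py
```

```text
t 26.47 ha 82.76 pivot in tool cm [ 7.97 -1.74] z 0.0042 F tool [ 1.7 18.2 -3. ] q [-0.95  0.51  0.85  1.88 -0.46  0.97 -1.58]
```

>>> arm_command(dp=[[0, 0.05, 0], [0, 0.05, 0]], dr=[[0, 0, 0], [0, 0, 0]])

```text
t: 26.63
tool_pos: [0.5433, 0.0967, 0.0043]
eef_rot: [-0.661, 0.75, 0.003, -0.003]
ft_force: [-14.0, 1.3, 0.8]
grip_width: 0.001
```

```bash
python3 lev.py
```

```text
t 26.63 ha 82.76 pivot in tool cm [ 7.97 -1.74] z 0.0043 F tool [ 0.5 14.1 -0.7] q [-0.95  0.51  0.85  1.88 -0.46  0.97 -1.58]
```

>>> arm_command(dp=[[0, -0.03, 0], [0, -0.03, 0]], dr=[[0, 0, 0], [0, 0, 0]])

```text
t: 26.8
tool_pos: [0.5433, 0.0967, 0.0042]
eef_rot: [-0.661, 0.75, 0.003, -0.004]
ft_force: [-15.7, 0.8, 2.4]
grip_width: -0.002
```

```bash
python3 lev.py
```

```text
t 26.8 ha 82.76 pivot in tool cm [ 7.96 -1.74] z 0.0042 F tool [ 1.2 15.7 -2.2] q [-0.95  0.51  0.85  1.88 -0.46  0.97 -1.58]
```

15.7 N now; I'll hold this for more than half a second.

>>> arm_command(dp=[[0, 0, 0], [0, 0, 0], [0, 0, 0]], dr=[[0, 0, 0], [0, 0, 0], [0, 0, 0]])

```text
t: 27.05
tool_pos: [0.5434, 0.0967, 0.0042]
eef_rot: [-0.661, 0.75, 0.003, -0.004]
ft_force: [-16.3, 0.8, 3.1]
grip_width: 0.002
```

>>> arm_command(dp=[[0, 0, 0], [0, 0, 0], [0, 0, 0], [0, 0, 0]], dr=[[0, 0, 0], [0, 0, 0], [0, 0, 0], [0, 0, 0]])

```text
t: 27.38
tool_pos: [0.5434, 0.0967, 0.0042]
eef_rot: [-0.661, 0.75, 0.003, -0.004]
ft_force: [-14.7, 1.6, 2.2]
grip_width: -0.006
```

```bash
python3 lev.py; python3 look.py ae wrist
python3 - <<'E'
from h import *
import pickle
c=pickle.load(open("ae_wrist.pkl","rb"));crop(c,280,130,480,290,4,"pics/ae2.png")
E
```

```text
t 27.38 ha 82.77 pivot in tool cm [ 7.97 -1.74] z 0.0042 F tool [ 0.2 14.8 -2. ] q [-0.95  0.51  0.85  1.88 -0.46  0.97 -1.58]
27.3833 [0.5434 0.0967 0.0042] [-0.6611  0.7503  0.0035 -0.0037] [-14.72   1.62   2.18] -0.006400922384561492 [-0.946  0.509  0.849  1.884 -0.463  0.967 -1.582]
```

View pics/ae2.png

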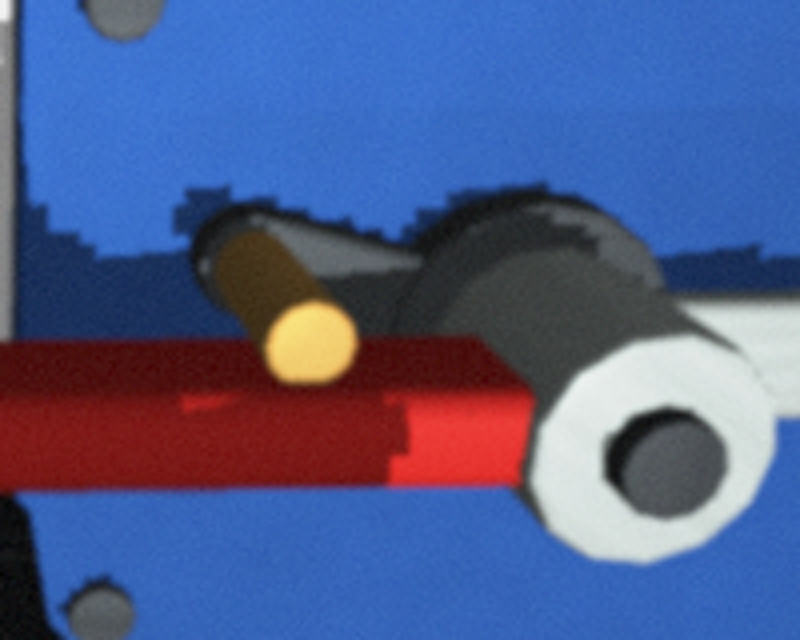

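>>> arm_command(dp=[[0, -0.02, -0.01], [0, -0.02, -0.01], [0, -0.02, -0.01], [0, -0.02, -0.01]], dr=[[0, 0, 0], [0, 0, 0], [0, 0, 0], [0, 0, 0]])

```text
t: 27.77
tool_pos: [0.5433, 0.0967, 0.0043]
eef_rot: [-0.661, 0.75, 0.004, -0.004]
ft_force: [-15.8, 0.7, 2.0]
grip_width: 0.001
```

>>> arm_command(dp=[[0, 0, 0], [0, 0, 0], [0, 0, 0]], dr=[[0, 0, 0], [0, 0, 0], [0, 0, 0]])

```text
t: 28.02
tool_pos: [0.5434, 0.0967, 0.0043]
eef_rot: [-0.661, 0.75, 0.004, -0.004]
ft_force: [-17.1, 1.1, 3.6]
grip_width: -0.002
```

>>> arm_command(dp=[[0, 0, 0], [0, 0, 0], [0, 0, 0], [0, 0, 0]], dr=[[0, 0, 0], [0, 0, 0], [0, 0, 0], [0, 0, 0]])

```text
t: 28.35
tool_pos: [0.5434, 0.0967, 0.0043]
eef_rot: [-0.661, 0.75, 0.004, -0.004]
ft_force: [-17.3, 0.5, 2.7]
grip_width: 0.0
```

The press held at about 16–17 N. Next I'll back off along +y, then go up.

>>> arm_command(dp=[[0, 0.3, 0], [0, 1, 0], [0, 2, 0], [0, 2.5, 0], [0, 2.5, 0]], dr=[[0, 0, 0], [0, 0, 0], [0, 0, 0], [0, 0, 0], [0, 0, 0]])

```text
t: 28.77
tool_pos: [0.5227, 0.0999, 0.0064]
eef_rot: [-0.661, 0.75, 0.0, 0.0]
ft_force: [0.4, -0.6, -0.9]
grip_width: -0.005
```

>>> arm_command(dp=[[0, 0, -2], [0, 0, -5], [0, 0, -8], [0, 1, -11], [0, 2, -13]], dr=[[0, 0, 0], [0, 0, 0], [0, 0, 0], [0, 0, 0], [0, 0, 0]])

```text
t: 29.18
tool_pos: [0.5051, 0.1015, 0.1389]
eef_rot: [-0.66, 0.751, -0.001, 0.001]
ft_force: [-0.3, -0.1, 0.4]
grip_width: -0.001
```

>>> arm_command(dp=[[0, 0, 0], [0, 0, 0], [0, 0, 0]], dr=[[0, 0, 0], [0, 0, 0], [0, 0, 0]])

```text
t: 29.43
tool_pos: [0.5039, 0.1023, 0.136]
eef_rot: [-0.661, 0.75, 0.0, 0.0]
ft_force: [0.2, -0.2, -0.9]
grip_width: -0.002
```

```bash
python3 look.py af wrist,scene,side;python3 - <<'E'
from h import *
import pickle
c=pickle.load(open("af_wrist.pkl","rb"));crop(c,240,60,512,260,2.9,"pics/af2.png")
E
```

```text
29.4333 [0.5039 0.1023 0.136 ] [-6.611e-01  7.503e-01  3.000e-04  3.000e-04] [ 0.19 -0.17 -0.94] -0.001822958371885816 [-1.205  0.2    1.029  1.88  -0.187  1.164 -1.807]
```

View pics/af2.png

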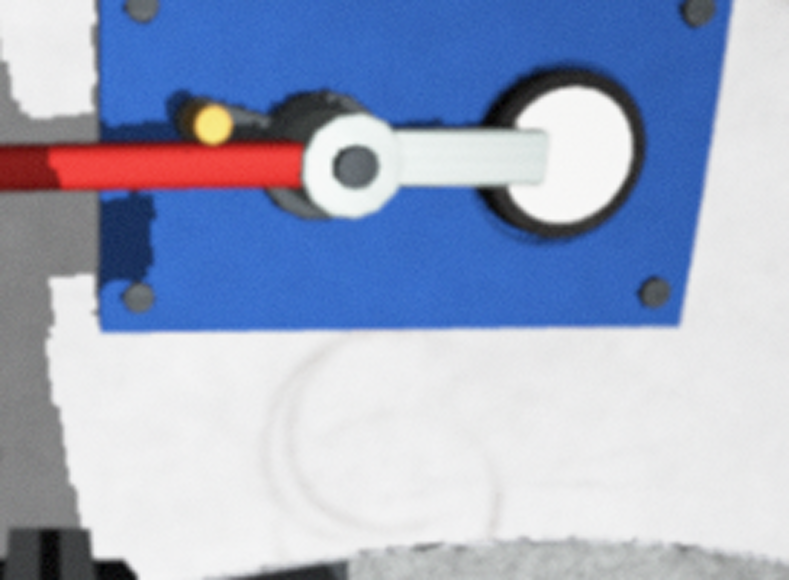

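View pics/af_scene.png

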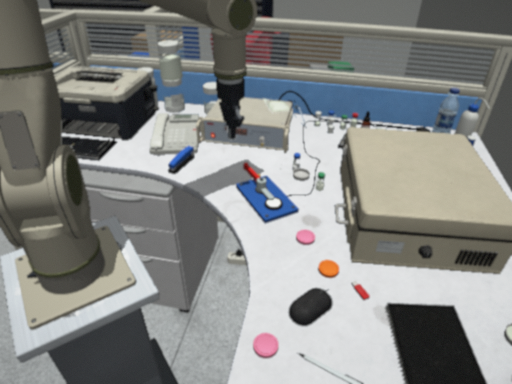

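The tile sits in the nest with the tongue over it. The bar rests at the pin, about (212,125) in the crop, and the vials, dish and stapler are at their starting pixels. I'll hand the job in.

```bash
python3 -c "
from plant import env
print(env.finish_job())"
```

```text
the job is handed in; nothing more can be done
None
```

The tile is lying in the nest and the lever is closed against its brass stop. I handed the job in at about 29.5 s of robot time; it reported no verdict.

**Tile:** I gripped it by its rim, lowered it into the nest and released it. Straight after release one size-based estimate put its top about 2 mm high. To make sure it was seated I pressed it down with shut fingers. I batched those steps, and the last press reached about 67 N downward (about 72 N in total), more than I meant. This was fingertip contact, and the wrist force stayed below its 120 N limit. The lever's tongue then swung freely over the tile.

**Lever:** I pushed it clockwise with the shut fingers; sideways force stayed at or below about 10 N during the sweep. At the stop I held it for about 1.5 s, with readings between 14.7 and 17.3 N. While building up the force, one reading touched 18.2 N (18.6 N counting the vertical part). No reading went over 20 N, but I only read the force at the end of each move.

**Last checks:**
- The final wrist picture shows the bar against the pin and the tongue over the tile.
- The vials, dish and stapler look unmoved in the scene picture, judged by eye.
- The gripper is clear of everything.

**Disagreement:** the real fingertips stood about 25–30 mm behind the reported TCP, compared with at most 13 mm in the description. My first two attempts to close on the tile therefore missed above it. On later tries the fingers pressed down with up to about 31 N before I found the right height by feel.

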